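# Mark the puzzle bars in the hand press and put them away

## Robot

A 6-joint arm with a two-finger parallel gripper is mounted at the origin on the work surface. World frame = base frame: x ahead of the robot, y to its left, z up, the work surface at z = 0. Lengths are in m, angles in degrees, forces in N, time in s.
With the tool pointing down it reaches from about 0.35 to 0.875 m from the base axis. Payload 4.2 kg.
Tool frame: the origin (TCP) lies at the very end of the fingers, on their centre line; the grasp point (between the pads) lies 19 mm behind it; z points along the fingers, y is the line along which they close (so a half turn about z gives the same grasp; the last joint's range is limited). The gripper opens to 87 mm and grips with 3 to 60 N. Pads are 19 mm wide; open, the fingers measure 117 mm over their backs; the gripper's body (75 mm by 190 mm) begins 51 mm behind the grasp point.
Start: joints at [90.619, 22.042, 0.453, 0, -68.411, -14.817], TCP at [0.153, 0.606, 0.223] pointing down, gripper open.
Joint ranges: [-179.83, 179.83], [-69.29, 118.12], [-61.27, 80.66], [-181.25, 117.63], [-171.15, -9.14], [-177.46, 177.46]. Speed limits (degrees/s): [159.86, 159.86, 180, 180, 180, 180].

## Interface

Orientations are given as a 3x3 rotation matrix whose columns are the frame's x, y, z axes.
In Python, from station import sense, optics, r gives the robot as it stands. The module is installed in compiled form; this text tells all that it offers.
- The arm moves only by the shell command python3 -m pendant 'ROWS' [OPENING]. ROWS is JSON, a list that holds one entry, the list of rows, each a list of 4 numbers: the shift along the tool's x, y, z normalised to -1 to 1, where 1 is 100 mm, then the turn about the tool's z normalised to -1 to 1, where 1 is 2 rad. A call has 1 to 8 rows; each row is the pose to reach, as a shift and turn from the pose commanded when the call began, along the tool's axes at that moment; what a row does not reach only later rows make up. A row lasts 1/10 s, in which the tool goes at most 50 mm and 8.59 degrees, less where a joint would pass 70% of its speed; a pose out of reach is approached as far as the arm can. A call with a number of a shift or a turn outside -1 to 1 is refused whole. A call with a gripper value outside its range is refused whole. OPENING is the closure, from 0 (fully open) to 1 (shut), set as the call begins (- or left out, the last holds). The fingers move at their own pace and stop on an object; the grip force is fixed at half the most. Time passes only in rows, so rows that repeat a pose let the fingers close. It gives the time, the measured TCP pose, the force, the opening and the grip force at its end, in the units of the state.
- sense(): the state, without advancing time (a new reading comes with each control period).
- optics.capture(name): name is "scene" or "top"; returns the picture (400x640x3 uint8, red, green, blue); there is no depth.
- optics.get_calibration(name): a dict with "camera_matrix" (3x3 intrinsics, pixels), "camera_from_world" (4x4, takes a point from world to camera coordinates). Camera axes: x right, y down, z forward; pixel columns grow to the right and rows downward; lengths in m; the calibration is good to about 2 mm. A picture is of the moment at which its call begins. get_calibration takes no time and is no camera call.
- r.finish_job(): hands the job in; it is judged then, once.
The state is a dict: "time_s": time; "joints": joint angles; "joint_velocities": joint speeds; "effort": joint torques, N m; "tcp_pos": TCP position; "ee_rot": TCP orientation; "wrist_force": force on the tool from outside, world axes, zero at the start; "moment": the same for the moment, N m; "gripper_width": opening from 0.0 (shut) to 1.0 (fully open); "gripper_force": force on a finger pad.
Only numpy, scipy, OpenCV 4.12 (cv2) and the standard library are available. Lean on these libraries where they do the work, as an engineer would, in place of code of your own. Each camera call takes 0.05 s, during which the arm holds its last target. There are 200 camera calls.

## Task

Mark every puzzle bar that is in the board, one at a time from the longest to the shortest: lift it straight up out of its slot, slide it into the mouth of the hand press so that it lies flat on the bed with its dark spot centred under the die, and press the plunger down to its stop. Put each marked bar upright (grip block up) flat on the floor of the open drawer, and when all are in, push the drawer fully shut. Never tip a bar over, and leave the owl, the mallet and the orange tiles where they are.

Things in the scene. Friction and masses are not known exactly. Their poses are not given: they have to be found in the camera images.
- bar170_grip (a point): Centre of the grip block on the 170 mm long pine bar (40 wide, 16 thick; a notch in each side, 24 to 48 mm ahead of the block's centre, leaves a 24 mm waist). Block: 28 mm along the bar, 24 across, 28 high, its centre 20 mm from the near end. This point is 30 mm above the bar's underside, 14 above its top. x runs to the far (marking) end, z up. 77-153 g. None if absent.
- bar170_mark (a point): Centre of the round dark inlay spot (18 mm across) on the top face near the far end of the 170 mm bar, 128 mm along x from the grip block's centre, 22 mm from the far end, 16 mm above the bar's underside.
- bar150_grip (a point): Centre of the grip block on the 150 mm long pine bar (40 wide, 16 thick; a notch in each side, 24 to 48 mm ahead of the block's centre, leaves a 24 mm waist). Block: 28 mm along the bar, 24 across, 28 high, its centre 20 mm from the near end. This point is 30 mm above the bar's underside, 14 above its top. x runs to the far (marking) end, z up. 72-144 g. None if absent.
- bar150_mark (a point): Centre of the round dark inlay spot (18 mm across) on the top face near the far end of the 150 mm bar, 108 mm along x from the grip block's centre, 22 mm from the far end, 16 mm above the bar's underside.
- bar130_grip (a point): Centre of the grip block on the 130 mm long pine bar (40 wide, 16 thick; a notch in each side, 24 to 48 mm ahead of the block's centre, leaves a 24 mm waist). Block: 28 mm along the bar, 24 across, 28 high, its centre 20 mm from the near end. This point is 30 mm above the bar's underside, 14 above its top. x runs to the far (marking) end, z up. 67-134 g. None if absent.
- bar130_mark (a point): Centre of the round dark inlay spot (18 mm across) on the top face near the far end of the 130 mm bar, 88 mm along x from the grip block's centre, 22 mm from the far end, 16 mm above the bar's underside.
- bar110_grip (a point): Centre of the grip block on the 110 mm long pine bar (40 wide, 16 thick; a notch in each side, 24 to 48 mm ahead of the block's centre, leaves a 24 mm waist). Block: 28 mm along the bar, 24 across, 28 high, its centre 20 mm from the near end. This point is 30 mm above the bar's underside, 14 above its top. x runs to the far (marking) end, z up. 62-124 g. None if absent.
- bar110_mark (a point): Centre of the round dark inlay spot (18 mm across) on the top face near the far end of the 110 mm bar, 68 mm along x from the grip block's centre, 22 mm from the far end, 16 mm above the bar's underside.
- board: Fixed puzzle board; origin on the table under the middle of the row of grip blocks, x along the slots. Four slots 62 mm apart in y; any bar fits any slot, some are empty. Bars rest on the 6 mm base. Ribs between slots are 18 mm high (4 below the bars' tops); their side tabs fill the bars' notches with about 2 mm play: a bar comes out only straight up, by 12 mm or more.
- press_bed (a point): Point on the fixed press's bed under the die, 10 mm above the table; z up. The bed is 84 mm wide and reaches 100 mm along -x, the open mouth. Its arm, 44 wide, spans from 20 mm on the -x side to the column 32 mm along +x (60 wide, 70 high); arm underside 42 mm over the bed, die at rest 34 mm. A bar goes in from the mouth, its x along this x, its spot over this point. No side guides.
- plunger_head (a point): Top centre of the plunger's turned wooden head, a 44 mm wide disc on a spring plunger above the die: 100 mm above the table when up, 82 mm at its stop; it is pressed straight down.
- die (a point): Centre of the underside of the steel die (24 mm across) at the foot of the plunger; it hangs 44 mm above the table when up and is level with the top of a bar lying on the bed when the plunger is at its stop.
- plunger (a joint): Travel of the plunger: 0 up, 0.018 m at its stop. The spring takes about 2 N to start and 7 to 8 N at the stop, and brings it back up.
- drawer_in (a point): Centre of the inner floor of the shallow pine drawer, 8 mm above the table; inside 196 mm long (x), 190 mm wide (y). Side and back walls are 35 mm, the front 60 mm above the table. x points into the low green stand it slides into: top 78 mm high with 25 mm pegs on it, opening 66 mm high. At the start the drawer is out so far that its whole inside is open from above.
- drawer_pull (a point): Outer end of the drawer's turned wooden pull, a 30 mm wide knob that stands 26 mm out from the middle of the drawer front, 34 mm above the table. Pushing it along the drawer's x shuts the drawer.
- drawer (a joint): How far the drawer is pushed in: 0 fully out, 0.235 m shut. It needs about 2 to 4 N to slide and stays where it is left.
- owl: Wooden owl rattle, 68 mm wide, 100 mm high; origin under its middle. A bystander, to be left alone.
- mallet: Wooden xylophone mallet with a red bead head, 210 mm long, lying on the table; origin under its middle. A bystander, to be left alone.
- hex1: Orange plastic hexagon tile, 80 mm across, 10 mm thick; origin under its middle. A bystander, to be left alone.
- hex2: Orange plastic hexagon tile, 80 mm across, 10 mm thick; origin under its middle. A bystander, to be left alone.
Not all that is in view belongs to the job. Leave any pink or turquoise look-alike of the part that bears bar110_grip alone.

How it is judged:
By the outcome, as a careful person would: the job done as asked, in the order asked, and still so for the second after the job is handed in, with the robot touching nothing.
Of bar170, bar150, bar130, bar110 only 2 to 3 are there at a start; the rules pass over those that are not, and their reading is None.
At some moment in a run one of bar170, bar150, bar130, bar110 may be knocked a few centimetres aside while the robot is not near it.
Once in a run the grip may slacken for a moment while it holds something.
It also fails if it takes over 210 s, if anything falls off the work surface, if the arm or the gripper's body presses on something with over 40 N, if the wrist force passes 120 N, or if a joint passes its speed limit or range.

## Working session

There is one attempt and no reset: what is moved stays moved. The work goes in short steps, Python scripts to look and compute and a shell command to move; the robot and the scene stay as the last step left them, time stands still between calls to the robot, and variables do not carry over. Pictures are saved under pics/ and viewed, at most 14 in all, crops included, and the job is handed in when it is done.

```bash
mkdir -p pics
cat > h.py <<'E'
import numpy as np, cv2
from station import sense, optics, r
def cal(n):
    c=optics.get_calibration(n); return np.array(c["camera_matrix"]),np.array(c["camera_from_world"])
def ray(n,u,v,z):
    K,T=cal(n); R,t=T[:3,:3],T[:3,3]; o=-R.T@t; d=R.T@np.linalg.inv(K)@[u,v,1]
    return o+d*(z-o[2])/d[2]
def proj(n,p):
    K,T=cal(n); q=K@(T[:3,:3]@np.array(p)+T[:3,3]); return q[:2]/q[2]
def save(n,f):
    im=optics.capture(n); cv2.imwrite(f'pics/{f}.png',im[:,:,::-1]); return im
E
python3 - <<'E'
from h import *
save('scene','s0');save('top','t0')
for n in('scene','top'):
    K,T=cal(n);print(n,K.round(1).tolist(),(-T[:3,:3].T@T[:3,3]).round(3),T[:3,:3].round(2).tolist())
s=sense();print(s)
E
```

```text
scene [[442.6, 0.0, 318.6], [0.0, 442.6, 203.9], [0.0, 0.0, 1.0]] [ 1.492 -0.083  0.687] [[0.16, 0.99, -0.01], [0.52, -0.1, -0.85], [-0.84, 0.13, -0.53]]
top [[410.2, 0.0, 324.5], [0.0, 410.2, 200.8], [0.0, 0.0, 1.0]] [0.381 0.048 1.345] [[0.0, -1.0, -0.01], [-0.99, -0.0, -0.13], [0.13, 0.01, -0.99]]
{'time_s': 0.1, 'joints': array([ 9.06194737e+01,  2.20851917e+01,  3.89199012e-01, -2.35940498e-02,
       -6.84110383e+01, -1.48165565e+01]), 'joint_velocities': array([-0.0228969 , -0.13635055,  0.05469272,  0.02811008, -0.07590857,
        0.02759634]), 'effort': array([ 2.46140473e-06, -3.91687310e+01,  1.87936038e+01,  4.23176318e+00,
        1.34958036e-02, -7.21601509e-05]), 'tcp_pos': array([0.15314614, 0.60540718, 0.22159658]), 'ee_rot': array([[ 9.69420598e-01, -2.45404916e-01, -3.62686762e-04],
       [-2.45405160e-01, -9.69418796e-01, -1.87204316e-03],
       [ 1.07813229e-04,  1.90380240e-03, -9.99998182e-01]]), 'wrist_force': array([ 0.52738589,  1.27987281, -0.35758107]), 'moment': array([ 0.03687998,  0.02276834, -0.03144018]), 'gripper_force': 0.0, 'gripper_width': 0.9971128804240906}
```

View pics/t0.png

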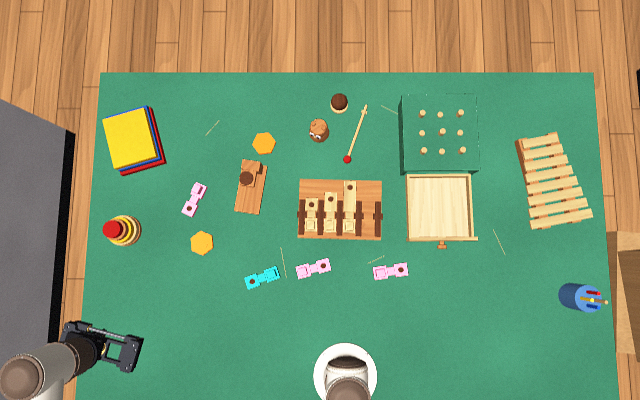

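View pics/s0.png

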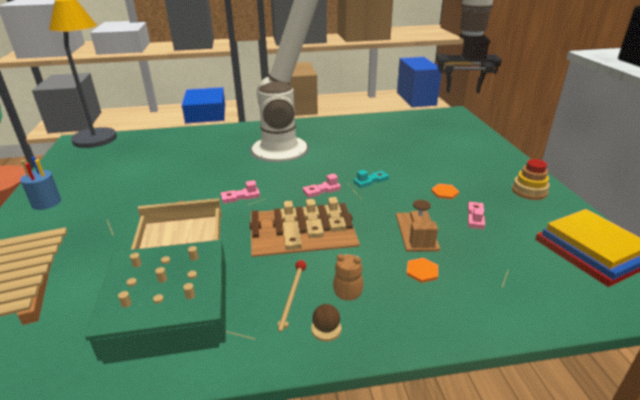

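Run:
```python
import cv2,numpy as np
a=cv2.imread('pics/t0.png')[145:265,225:385]; b=cv2.imread('pics/s0.png')[185:265,230:450]
cv2.imwrite('pics/c0.png',np.vstack([cv2.resize(a[:,:],(480,360),interpolation=2)[:, :],cv2.resize(b,(480,175),interpolation=2)]))
cv2.imwrite('pics/c1.png',cv2.resize(cv2.imread('pics/t0.png')[150:260,285:395],(770,600),interpolation=2))
```

```text
(no output)
```

View pics/c0.png

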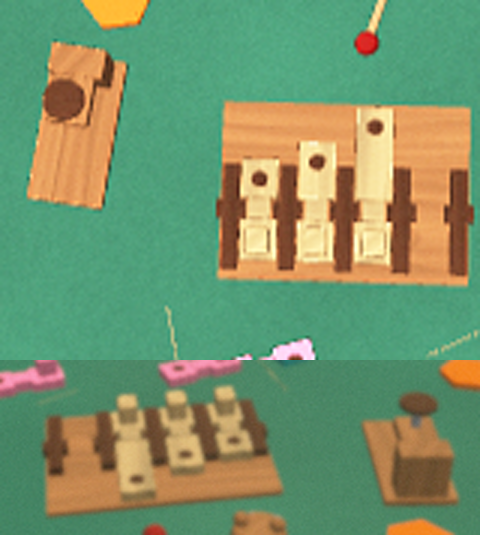

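The four pink and turquoise look-alikes lie off the board at top (194,200), (314,268), (391,271) and (262,278). The crop shows three pine bars in the board, blocks near (311,226), (330,226) and (349,226). From block-to-spot distance they are 110, 130 and 170 (bar150 is absent). The press is at (250,187), its head at (246,178), and the drawer at (440,207).

```bash
cat >> h.py <<'E'
def blobs(im,lo,hi,box,amin=8):
    x0,y0,x1,y1=box; hsv=cv2.cvtColor(im,cv2.COLOR_RGB2HSV)[y0:y1,x0:x1]
    m=cv2.inRange(hsv,np.array(lo),np.array(hi)); n,l,s,c=cv2.connectedComponentsWithStats(m)
    return [(s[i,4],(c[i]+[x0,y0]).round(2),(s[i,:4]+[x0,y0,0,0]).tolist()) for i in range(1,n) if s[i,4]>=amin],m
E
python3 - <<'E'
from h import *
t=cv2.imread('pics/t0.png')[:,:,::-1].copy(); s=cv2.imread('pics/s0.png')[:,:,::-1].copy()
g=cv2.cvtColor(t,cv2.COLOR_RGB2HSV)
for p in[(350,186),(350,200),(246,178),(303,215),(240,205),(330,180),(318,268)]: print(p,g[p[1],p[0]])
# bar contours: bright/unsaturated
def quad(n,im,box,z,f):
    x0,y0,x1,y1=box; h=cv2.cvtColor(im,cv2.COLOR_RGB2HSV)[y0:y1,x0:x1]
    m=f(h).astype(np.uint8); cs,_=cv2.findContours(m,0,2); c=max(cs,key=cv2.contourArea)
    q=cv2.boxPoints(cv2.minAreaRect(c))+[x0,y0]; return q
ng=lambda h:~((h[...,0]>60)&(h[...,0]<90))
for nm,box,z in[('press',(225,150,275,222),.01),('board',(290,172,392,248),.006),('drawer',(402,168,482,245),.035)]:
    q=quad('top',t,box,z,ng); print(nm,[ (p.round(1).tolist(),ray('top',*p,z)[:2].round(4).tolist()) for p in q])
v=g[...,2]
for (u,w) in [(350,186),(330,199),(312,204)]:
    y0,x0=w-8,u-6; a=v[y0:y0+16,x0:x0+12].astype(float); 
    wt=np.clip(150-a,0,None); yy,xx=np.mgrid[y0:y0+16,x0:x0+12]
    c=(wt*xx).sum()/wt.sum(),(wt*yy).sum()/wt.sum(); print('spot',np.round(c,2),wt.sum()/100,ray('top',*c,.022).round(4))
b,_=blobs(t,(0,0,0),(20,255,110),(232,165,262,195)); print(b,[ray('top',*x[1],.1).round(4) for x in b])
b,_=blobs(t,(0,60,0),(20,255,190),(430,238,455,252)); print('pull',b,[ray('top',*x[1],.034).round(4) for x in b])
E
```

```text
(350, 186) [  9 161 109]
(350, 200) [ 23  90 248]
(246, 178) [  9 163 122]
(303, 215) [ 10 159 114]
(240, 205) [ 14 153 232]
(330, 180) [ 14 146 215]
(318, 268) [156  34 255]
press [([233.2, 210.9], [0.5147, 0.3626]), ([242.0, 158.2], [0.6913, 0.339]), ([267.6, 162.4], [0.677, 0.2532]), ([258.8, 215.1], [0.501, 0.2781])]
board [([296.3, 238.0], [0.4271, 0.1547]), ([297.9, 177.9], [0.6259, 0.1521]), ([383.0, 180.1], [0.6191, -0.1298]), ([381.4, 240.2], [0.421, -0.1221])]
drawer [([404.4, 174.1], [0.634, -0.1954]), ([475.5, 172.4], [0.6402, -0.425]), ([477.2, 243.2], [0.4121, -0.421]), ([406.1, 244.9], [0.4057, -0.1963])]
spot [349.71 187.04] 4.72 [ 0.593  -0.0189  0.022 ]
spot [330.38 198.64] 5.72 [0.5546 0.0441 0.022 ]
spot [311.27 204.38] 6.16 [0.5356 0.1061 0.022 ]
[(np.int32(28), array([259.61, 170.04]), [256, 165, 6, 10])] [array([0.6329, 0.2636, 0.1   ])]
pull [] []
```

View pics/c1.png

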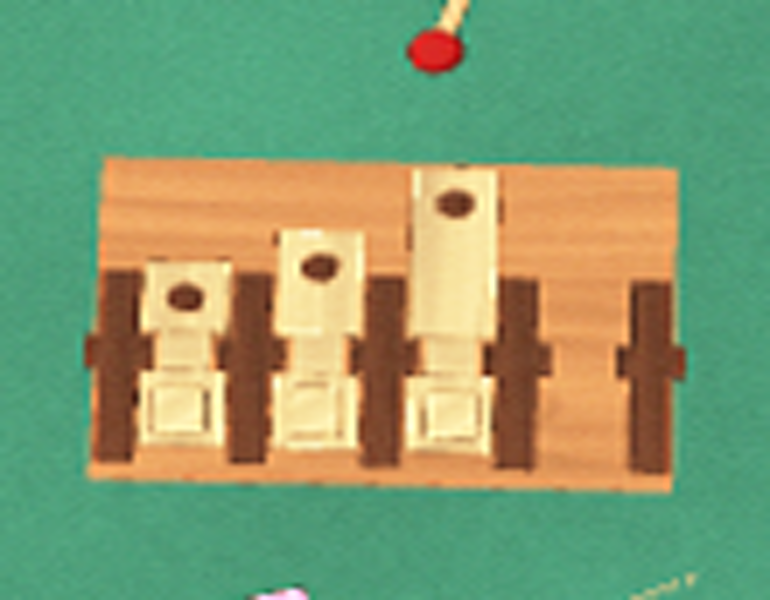

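```bash
cat >> h.py <<'E'
def edge(g,axis,rng,win):
    """subpixel strongest edge along rows (axis=0) or columns (axis=1) -> image points"""
    P=[]
    for k in rng:
        a=(g[k,win[0]:win[1]] if axis==0 else g[win[0]:win[1],k]).astype(float)
        d=np.abs(np.diff(a)); i=d.argmax(); w=d[max(i-1,0):i+2]; e=win[0]+.5+(w*np.arange(max(i-1,0),max(i-1,0)+len(w))).sum()/w.sum()
        P.append((e,k) if axis==0 else (k,e))
    return np.array(P)
def line(n,P,z):
    W=np.array([ray(n,*p,z)[:2] for p in P],np.float32); vx,vy,x,y=cv2.fitLine(W,cv2.DIST_HUBER,0,.001,.001).ravel()
    return np.array([x,y]),np.array([vx,vy]),np.degrees(np.arctan2(vy,vx))
E
python3 - <<'E'
from h import *
t=cv2.imread('pics/t0.png')[:,:,::-1].copy(); g=cv2.cvtColor(t,cv2.COLOR_RGB2GRAY); R=t[...,0]
def show(n,P,z): p,d,a=line('top',P,z); print(n,p.round(4),round(float(a),2))
show('press right',edge(R,0,range(185,210),(256,270)),.01)
show('press left',edge(R,0,range(190,208),(228,244)),.01)
show('press near',edge(R,1,range(238,256),(206,220)),.01)
show('board left',edge(R,0,range(186,234),(290,302)),.006)
show('board right',edge(R,0,range(186,234),(376,388)),.006)
show('board near',edge(R,1,range(300,380),(233,245)),.006)
show('drawer left',edge(R,0,range(182,234),(402,409)),.035)
show('drawer right',edge(R,0,range(182,234),(470,478)),.035)
show('stand right',edge(g,0,range(105,165),(474,485)),.078)
show('stand left',edge(g,0,range(105,165),(394,406)),.078)
print('block170',ray('top',349.6,225.7,.05))
# head disc: dark brown
hsv=cv2.cvtColor(t,cv2.COLOR_RGB2HSV)
m=((hsv[...,2]<145)&(hsv[...,0]<20))[168:188,236:256]; yy,xx=np.nonzero(m); print('head',m.sum(),xx.mean()+236,yy.mean()+168,ray('top',xx.mean()+236,yy.mean()+168,.099))
print(R[207,402:412],R[207,466:482]); print(R[170:180,440],R[230:250,440],R[230:250,446])
for y in range(150,250,0+98): print(hsv[y,440])
E
```

```text
press right [0.5573 0.2719] -8.59
press left [0.5547 0.3566] -9.06
press near [0.5102 0.323 ] 80.73
board left [0.5065 0.1502] -0.97
board right [ 0.5216 -0.1227] -1.27
board near [ 0.425  -0.0106] 88.67
drawer left [ 0.5399 -0.2002] -0.71
drawer right [ 0.5228 -0.4099] 0.83
stand right [ 0.74   -0.4222] 0.91
stand left [ 0.7152 -0.1808] 5.49
block170 [ 0.46498119 -0.01673596  0.05      ]
head 154 246.28571428571428 178.2077922077922 [0.60731635 0.30440185 0.099     ]
[ 77  77  71  73 142 152 252 244 246 249] [255 191 154 151 252 253 172  68  76  77  73  79  76  77  76  78]
[ 44  68  72 109 237 251 201 152 251 254] [249 249 249 249 249 249 245 238 238 232 189 224 240 244 195 225 234 236
 185 102] [252 252 252 252 253 253 234 220 229 231 182 100  75  76  65 140 150 163
 123  82]
[ 20  98 252]
[ 15 150 185]
```

Run:
```python
import cv2,numpy as np
t=cv2.imread('pics/t0.png')[165:255,395:485];s=cv2.imread('pics/s0.png')[195:255,120:240]
cv2.imwrite('pics/c2.png',np.hstack([cv2.resize(t,(400,400),interpolation=2),cv2.resize(s,(400,400),interpolation=2)]))
```

```text
(no output)
```

View pics/c2.png

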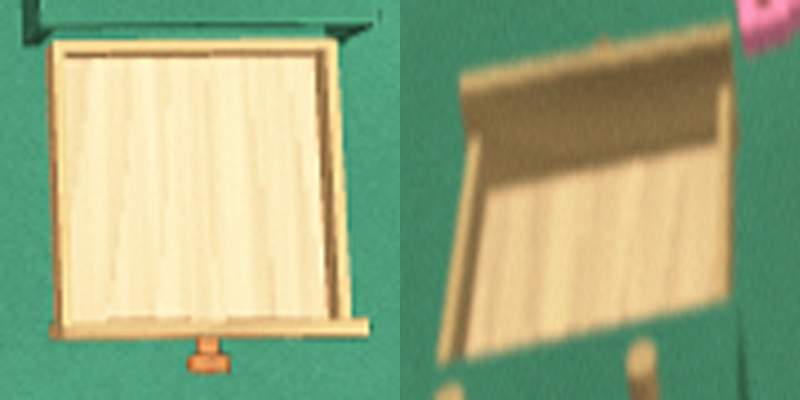

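Run:
```python
from h import *
f=4.444
for n,u,v,z in[('backin',200,54,.035),('backfloor',200,60,.008),('frontin',200,321,.06),('frontout',200,338,.06),('pullend',209,372,.034),('L in mid',60,190,.035),('R in mid',333,190,.035),('R floor',322,190,.008)]:
    print(n,ray('top',395+u/f,165+v/f,z).round(4))
```

```text
backin [ 0.6242 -0.3101  0.035 ]
backfloor [ 0.6247 -0.3173  0.008 ]
frontin [ 0.4295 -0.2975  0.06  ]
frontout [ 0.4177 -0.2971  0.06  ]
pullend [ 0.3943 -0.3098  0.034 ]
L in mid [ 0.5243 -0.2064  0.035 ]
R in mid [ 0.525  -0.4026  0.035 ]
R floor [ 0.5279 -0.4038  0.008 ]
```

Bars are 170, 130 and 110. I'm moving over the 170 grip block at about (.465, -.0165).

```bash
cat >> h.py <<'E'
def go(x,y,z,yaw):
    """print shift/turn to target in tool axes, normalised units"""
    s=sense(); R=s['ee_rot']; d=R.T@(np.array([x,y,z])-s['tcp_pos']); w=np.degrees(np.arctan2(R[1,0],R[0,0]))
    print('t',round(s['time_s'],1),'tcp',s['tcp_pos'].round(4),'yaw',w.round(2),'F',s['wrist_force'].round(1),'w',round(s['gripper_width'],3),'gf',round(s['gripper_force'],1),'-> shift',(d*10).round(3),'turn',round(-np.radians(yaw-w)/2,4))
E
python3 -m pendant '[[[0.5,0.5,0,-0.06],[1,1,0,-0.1134],[1,1,0,-0.1134],[1,1,0,-0.1134]]]' 0.5
for i in 1; do :; done
python3 -m pendant '[[[0.25,0.5,0,0],[0.5,0.99,0,0],[0.5,0.99,0,0]]]' 
python3 -m pendant '[[[0.25,0.5,0,0],[0.5,0.99,0,0],[0.5,0.99,0,0]]]' 
python3 -m pendant '[[[0.25,0.5,0,0],[0.5,0.99,0,0],[0.5,0.99,0,0]]]' 
python3 -m pendant '[[[0.25,0.5,0,0],[0.5,0.99,0,0],[0.5,0.99,0,0]]]' 
python3 -m pendant '[[[0.25,0.5,0,0],[0.5,0.99,0,0],[0.5,0.99,0,0],[0.5,0.99,0,0]]]' 
python3 -c "
from h import *
go(.465,-.0165,.1,-1.2)"
```

```text
time_s: 0.5
tcp_pos: [0.2271, 0.4801, 0.2226]
ee_rot: [[1.0, -0.025, -0.001], [-0.025, -1.0, -0.002], [-0.001, 0.002, -1.0]]
wrist_force: [0.5, 0.7, 0.4]
gripper_width: 0.724
gripper_force: 0.0
time_s: 0.8
tcp_pos: [0.2741, 0.3807, 0.2223]
ee_rot: [[1.0, -0.024, -0.001], [-0.024, -1.0, -0.002], [-0.001, 0.002, -1.0]]
wrist_force: [0.4, 0.7, 0.4]
gripper_width: 0.521
gripper_force: 0.0
time_s: 1.1
tcp_pos: [0.3219, 0.2814, 0.2224]
ee_rot: [[1.0, -0.024, -0.001], [-0.024, -1.0, -0.001], [-0.001, 0.001, -1.0]]
wrist_force: [0.7, 0.8, 0.6]
gripper_width: 0.505
gripper_force: 0.0
time_s: 1.4
tcp_pos: [0.3702, 0.182, 0.2224]
ee_rot: [[1.0, -0.025, -0.0], [-0.025, -1.0, -0.0], [-0.0, 0.0, -1.0]]
wrist_force: [0.4, -0.6, -0.8]
gripper_width: 0.498
gripper_force: 0.0
time_s: 1.7
tcp_pos: [0.4187, 0.0823, 0.2224]
ee_rot: [[1.0, -0.025, -0.0], [-0.025, -1.0, -0.0], [0.0, 0.0, -1.0]]
wrist_force: [-0.5, 1.0, 0.5]
gripper_width: 0.5
gripper_force: 0.0
time_s: 2.1
tcp_pos: [0.466, -0.0161, 0.222]
ee_rot: [[1.0, -0.023, -0.001], [-0.023, -1.0, -0.0], [-0.001, 0.0, -1.0]]
wrist_force: [0.5, 0.4, -0.8]
gripper_width: 0.505
gripper_force: 0.0
t 2.1 tcp [ 0.466  -0.0161  0.222 ] yaw -1.35 F [ 0.5  0.4 -0.8] w 0.505 gf 0.0 -> shift [-0.009  0.005  1.22 ] turn -0.0013
```

```bash
python3 -m pendant '[[[-0.01,0,0.5,0],[-0.01,0,1,0],[-0.01,0,1,0]]]' 
python3 -m pendant '[[[0,0,0.4,0],[0,0,0.8,0],[0,0,0.94,0],[0,0,0.94,0]]]' 
python3 -m pendant '[[[0,0,0,0],[0,0,0,0],[0,0,0,0],[0,0,0,0],[0,0,0,0],[0,0,0,0]]]' 1
python3 -m pendant '[[[0,0,-0.05,0],[0,0,-0.1,0],[0,0,-0.15,0],[0,0,-0.2,0],[0,0,-0.3,0],[0,0,-0.5,0],[0,0,-0.5,0]]]'
python3 -c "
from h import *
go(.465,-.0165,.12,-1.2)
a=save('scene','s1');b=save('top','t1')
cv2.imwrite('pics/c3.png',np.vstack([cv2.resize(a[150:270,200:400],(600,360)),cv2.resize(b[150:230,270:430],(600,240))])[:,:,::-1])"
```

```text
time_s: 2.4
tcp_pos: [0.4589, -0.0152, 0.1172]
ee_rot: [[1.0, -0.02, -0.014], [-0.02, -1.0, -0.003], [-0.014, 0.003, -1.0]]
wrist_force: [-0.4, -0.8, -0.1]
gripper_width: 0.501
gripper_force: 0.0
time_s: 2.8
tcp_pos: [0.4645, -0.0145, 0.0285]
ee_rot: [[1.0, -0.018, -0.002], [-0.018, -1.0, -0.001], [-0.002, 0.001, -1.0]]
wrist_force: [-1.0, -0.1, -0.6]
gripper_width: 0.504
gripper_force: 0.0
time_s: 3.4
tcp_pos: [0.4657, -0.0148, 0.03]
ee_rot: [[1.0, -0.021, 0.004], [-0.021, -1.0, 0.001], [0.004, -0.001, -1.0]]
wrist_force: [-2.1, 4.4, 7.9]
gripper_width: 0.277
gripper_force: 30.0
time_s: 4.1
tcp_pos: [0.466, -0.0156, 0.081]
ee_rot: [[1.0, -0.02, 0.005], [-0.02, -1.0, 0.001], [0.005, -0.001, -1.0]]
wrist_force: [0.3, -0.8, -1.5]
gripper_width: 0.27
gripper_force: 30.0
t 4.1 tcp [ 0.466  -0.0156  0.081 ] yaw -1.17 F [ 0.3 -0.8 -1.5] w 0.27 gf 30.0 -> shift [-0.008  0.009 -0.39 ] turn 0.0002
```

View pics/c3.png

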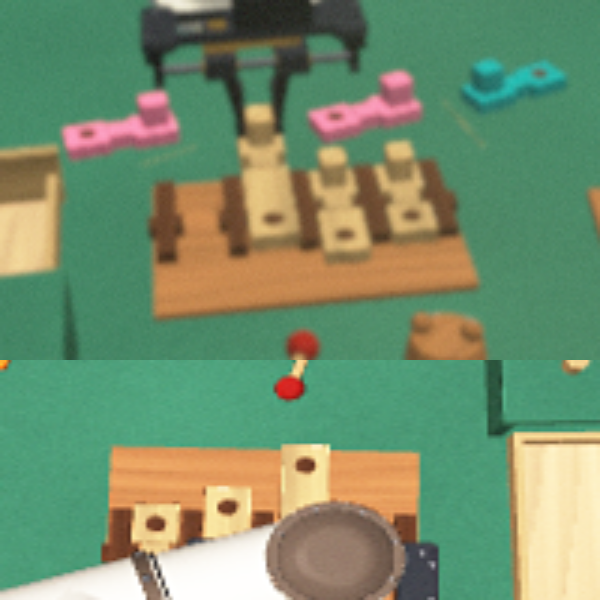

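The 170 bar is out of its slot and level in the grip. Next is the approach to the press mouth.

```bash
python3 -m pendant '[[[0,0,-0.3,0],[0,0,-0.5,0],[0,0,-0.5,0]]]' 
python3 -m pendant '[[[-0.07,-0.4,0,0],[-0.13,-0.87,0,0],[-0.13,-0.87,0,0]]]' 
python3 -m pendant '[[[-0.07,-0.4,0,0],[-0.13,-0.87,0,0],[-0.13,-0.87,0,0]]]' 
python3 -m pendant '[[[-0.07,-0.4,0,0],[-0.13,-0.87,0,0],[-0.13,-0.87,0,0]]]' 
python3 -m pendant '[[[-0.07,-0.4,0,0.03],[-0.13,-0.87,0,0.0672],[-0.13,-0.87,0,0.0672],[-0.13,-0.87,0,0.0672]]]'
cat >> h.py <<'E'
def spot(n,im,z,guess,rad=7,thr=150):
    u,v=map(int,np.round(proj(n,guess))); g=cv2.cvtColor(im,cv2.COLOR_RGB2HSV)[v-rad:v+rad+1,u-rad:u+rad+1]
    m=((g[...,2]<thr)&(g[...,0]<22)).astype(np.uint8); k,l,s,c=cv2.connectedComponentsWithStats(m)
    o=[]
    for i in range(1,k):
        p=c[i]+[u-rad,v-rad]; o.append((int(s[i,4]),p.round(1).tolist(),ray(n,*p,z)[:2].round(4).tolist()))
    return o
E
python3 -c "
from h import *
go(.421,.334,.07,-8.9)
s=sense();p=s['tcp_pos'];R=s['ee_rot'];z=p[2]-.0235+.016
gs=p+R[:,0]*.128;gs[2]=z;print('expected',gs)
b=save('top','t2');a=save('scene','s2');print(spot('top',b,z,gs),spot('scene',a,z,gs))
u,v=map(int,proj('scene',gs));print(u,v);uu,vv=map(int,proj('top',gs));print(uu,vv)
cv2.imwrite('pics/c4.png',np.vstack([cv2.resize(a[v-50:v+50,u-100:u+100],(600,300)),cv2.resize(b[vv-50:vv+50,uu-80:uu+120],(600,300))])[:,:,::-1])"
```

```text
time_s: 4.5
tcp_pos: [0.4657, -0.0155, 0.1303]
ee_rot: [[1.0, -0.021, 0.004], [-0.021, -1.0, 0.001], [0.004, -0.001, -1.0]]
wrist_force: [-0.3, 0.1, -0.6]
gripper_width: 0.272
gripper_force: 30.0
time_s: 4.8
tcp_pos: [0.4524, 0.0749, 0.1273]
ee_rot: [[1.0, -0.016, -0.001], [-0.016, -1.0, -0.0], [-0.001, 0.0, -1.0]]
wrist_force: [0.4, 0.1, -1.3]
gripper_width: 0.271
gripper_force: 30.0
time_s: 5.1
tcp_pos: [0.4417, 0.1624, 0.1274]
ee_rot: [[1.0, -0.016, -0.0], [-0.016, -1.0, 0.0], [-0.0, -0.0, -1.0]]
wrist_force: [1.7, -0.5, -1.6]
gripper_width: 0.275
gripper_force: 30.0
time_s: 5.4
tcp_pos: [0.4308, 0.2497, 0.1274]
ee_rot: [[1.0, -0.017, 0.0], [-0.017, -1.0, 0.0], [0.0, -0.0, -1.0]]
wrist_force: [0.2, -0.2, -1.3]
gripper_width: 0.272
gripper_force: 30.0
time_s: 5.8
tcp_pos: [0.4187, 0.3326, 0.1267]
ee_rot: [[0.988, -0.154, -0.003], [-0.154, -0.988, -0.003], [-0.002, 0.003, -1.0]]
wrist_force: [-0.5, -0.4, -2.0]
gripper_width: 0.273
gripper_force: 30.0
t 5.8 tcp [0.4187 0.3326 0.1267] yaw -8.86 F [-0.5 -0.4 -2. ] w 0.273 gf 30.0 -> shift [ 0.022 -0.019  0.567] turn 0.0003
expected [0.54516673 0.3129104  0.11919513]
[(21, [242.5, 197.4], [0.5448, 0.3101]), (6, [248.8, 201.5], [0.5323, 0.2905])] [(9, [414.8, 184.6], [0.5458, 0.3124]), (22, [415.5, 190.6], [0.5757, 0.3038])]
414 184
241 197
```

View pics/c4.png

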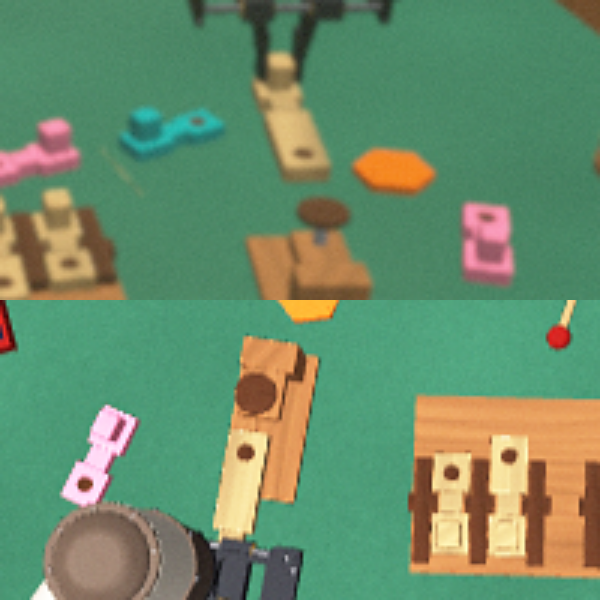

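```bash
python3 -c "
from h import *
for n,f in(('scene','s2'),('scene','s1'),('scene','s0'),('top','t2'),('top','t0')):
    im=cv2.imread(f'pics/{f}.png')[:,:,::-1].copy(); print(f,spot(n,im,.099,(.607,.305,.099),14,135))
"
```

```text
s2 [(7, [410.3, 191.6], [0.5454, 0.3025]), (15, [418.9, 191.7], [0.55, 0.3244]), (136, [421.3, 205.4], [0.615, 0.307]), (5, [411.2, 216.8], [0.6592, 0.2654])]
s1 [(131, [421.4, 205.4], [0.615, 0.3072]), (1, [418.0, 211.0], [0.6379, 0.29]), (5, [411.2, 216.8], [0.6592, 0.2654])]
s0 [(1, [433.0, 192.0], [0.5583, 0.3595]), (133, [421.5, 205.6], [0.6161, 0.3068]), (1, [410.0, 213.0], [0.6429, 0.2681]), (7, [411.1, 216.6], [0.6583, 0.2656])]
t2 [(23, [258.7, 170.6], [0.6313, 0.2667]), (137, [245.9, 177.8], [0.6085, 0.3057]), (5, [255.0, 179.0], [0.6049, 0.2774]), (4, [254.0, 184.5], [0.5877, 0.28])]
t0 [(23, [258.7, 170.6], [0.6313, 0.2667]), (137, [245.9, 177.9], [0.6084, 0.3057]), (5, [255.0, 179.0], [0.6049, 0.2774]), (4, [254.0, 184.5], [0.5877, 0.28])]
```

```bash
python3 -m pendant '[[[0,-0.044,0.4,0],[0,-0.044,0.8,0],[0,-0.044,0.89,0],[0,-0.044,0.89,0]]]' 
python3 -c "
from h import *
go(.4816,.3273,.0335,-8.9)
s=sense();p=s['tcp_pos'];R=s['ee_rot'];z=p[2]-.0235+.016
gs=p+R[:,0]*.128;gs[2]=z;print('expected',gs)
b=save('top','t3');print(spot('top',b,z,gs));Rr=b[...,0]
for nm,e in(('R',edge(Rr,0,range(185,206),(256,270))),): p,d,a=line('top',e,.01);print(nm,p,a)
u,v=proj('top',gs);print(u,v);print(Rr[int(v)+0,225:275])
"
```

```text
time_s: 6.3
tcp_pos: [0.4199, 0.3356, 0.0384]
ee_rot: [[0.988, -0.156, -0.002], [-0.156, -0.988, -0.004], [-0.002, 0.004, -1.0]]
wrist_force: [0.6, -0.5, -0.7]
gripper_width: 0.273
gripper_force: 30.0
t 6.3 tcp [0.4199 0.3356 0.0384] yaw -8.96 F [ 0.6 -0.5 -0.7] w 0.273 gf 30.0 -> shift [ 0.623 -0.014  0.048] turn -0.0005
expected [0.54631553 0.31568375 0.03087728]
[(17, [247.3, 200.6], [0.5462, 0.313]), (5, [253.0, 206.0], [0.5286, 0.2941])]
R [0.56658757 0.27076438] -8.829829
246.47669036668495 200.5493903324383
[ 77  74  72  74  78  74  81  84  79  72 116 241 231 235 234 231 229 229
 232 241 145 122 117 105  96 204 253 251 255  74 221 234 228 229 233 241
  81  70  75  79  72  76  78  82  78  74  76  73  80  75]
```

```bash
python3 -m pendant '[[[0.2,-0.03,0,0],[0.4,-0.03,0,0],[0.55,-0.03,0.01,0],[0.625,-0.03,0.02,0],[0.625,-0.03,0.03,0],[0.625,-0.03,0.05,0],[0.625,-0.03,0.05,0]]]' 
python3 -c "
from h import *
go(.482,.3288,.0335,-8.9)
a=save('scene','s4');b=save('top','t4')
cv2.imwrite('pics/c5.png',np.vstack([cv2.resize(a[150:250,330:530],(600,300)),cv2.resize(b[150:250,185:385],(600,300))])[:,:,::-1])"
```

```text
time_s: 7.05
tcp_pos: [0.4819, 0.3309, 0.0345]
ee_rot: [[0.988, -0.154, -0.0], [-0.154, -0.988, -0.0], [-0.0, 0.0, -1.0]]
wrist_force: [0.6, -0.8, -0.6]
gripper_width: 0.277
gripper_force: 30.0
t 7.0 tcp [0.4819 0.3309 0.0345] yaw -8.87 F [ 0.6 -0.8 -0.6] w 0.277 gf 30.0 -> shift [0.004 0.02  0.01 ] turn 0.0003
```

View pics/c5.png

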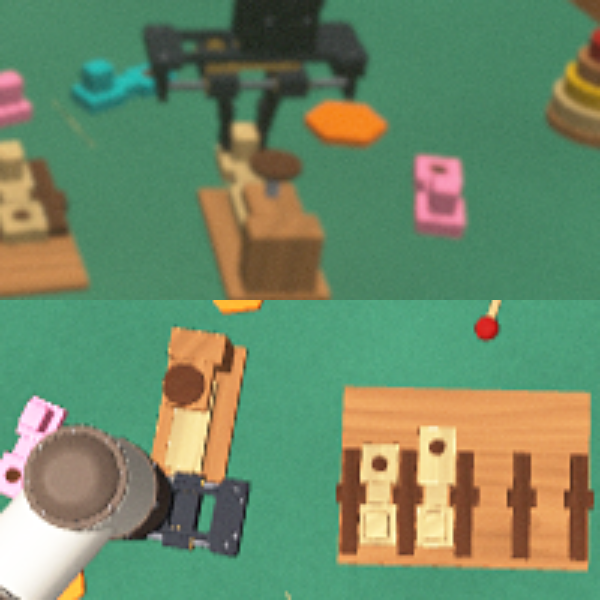

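```bash
python3 -c "
from h import *
b=cv2.imread('pics/t4.png')[:,:,::-1].copy();S=cv2.cvtColor(b,cv2.COLOR_RGB2HSV)[...,1];R=b[...,0]
n=np.array([.1547,.988])
def L(nm,e,z):
    p,d,a=line('top',e,z);print(nm,p.round(4),round(float(a),2),'lateral',(p-[.6085,.3057])@n)
print(S[195,230:270],R[195,230:270])
L('bedR',edge(R,0,range(185,207),(256,270)),.01)
L('bedL',edge(R,0,range(190,203),(230,242)),.01)
L('barL',edge(S,0,range(188,200),(239,245)),.026)
L('barR',edge(S,0,range(188,200),(250,258)),.026)
"
```

```text
[131 133 129 132 134 142  78 154 153 152 154 123 104 101  99  94  94  94
  90  85  84  93  91 113 143 156 153 154 152 150 152 156 124 140 132 132
 135 127 132 126] [ 78  76  78  76  74  70 116 241 230 233 235 235 235 238 239 242 247 247
 247 249 251 248 250 239 128 221 229 230 227 229 226 235  74  74  75  73
  72  78  77  81]
bedR [0.5596 0.2719] -9.3 lateral -0.04092460163383487
bedL [0.562  0.3557] -10.25 lateral 0.04223909972162243
barL [0.5704 0.3339] -9.05 lateral 0.02196049575657841
barR [0.5702 0.2945] -8.77 lateral -0.017006959177541768
```

```bash
python3 -m pendant '[[[0.004,0.02,0,0],[0.004,0.02,0.01,0],[0.004,0.02,0.014,0],[0.004,0.02,0.014,0]]]' 
python3 -m pendant '[[[0,0,0,0],[0,0,0,0],[0,0,0,0],[0,0,0,0]]]' 0.5
python3 -c "
from h import *
go(.482,.3288,.0335,-8.9)"
python3 -m pendant '[[[0,0,-0.2,0],[0,0,-0.6,0],[0,0,-1,0],[0,0,-1,0]]]'
python3 -m pendant '[[[0.2,0,-0.2,0],[0.6,0,-0.2,0],[1,0,-0.2,0],[1,0,-0.2,0]]]' 1
python3 -m pendant '[[[0.28,0,0,0],[0.28,0,0,0],[0.28,0,0,0],[0.28,0,0,0]]]'
python3 -c "
from h import *
go(.6085,.309,.102,-8.9)"
```

```text
time_s: 7.55
tcp_pos: [0.4824, 0.3291, 0.034]
ee_rot: [[0.988, -0.154, 0.0], [-0.154, -0.988, 0.0], [0.0, -0.0, -1.0]]
wrist_force: [-3.6, 0.5, 5.2]
gripper_width: 0.274
gripper_force: 30.0
time_s: 7.95
tcp_pos: [0.4826, 0.3289, 0.0329]
ee_rot: [[0.988, -0.155, -0.0], [-0.155, -0.988, -0.0], [-0.0, 0.0, -1.0]]
wrist_force: [-0.2, -0.9, 0.4]
gripper_width: 0.48
gripper_force: 0.0
t 8.0 tcp [0.4826 0.3289 0.0329] yaw -8.91 F [-0.2 -0.9  0.4] w 0.48 gf 0.0 -> shift [-0.005  0.001 -0.006] turn -0.0001
time_s: 8.35
tcp_pos: [0.4857, 0.3317, 0.1395]
ee_rot: [[0.988, -0.153, 0.01], [-0.154, -0.988, 0.009], [0.008, -0.01, -1.0]]
wrist_force: [1.0, 1.0, 1.7]
gripper_width: 0.5
gripper_force: 0.0
time_s: 8.75
tcp_pos: [0.5849, 0.3124, 0.1518]
ee_rot: [[0.987, -0.158, 0.001], [-0.158, -0.987, -0.0], [0.001, 0.0, -1.0]]
wrist_force: [-0.4, -0.2, -0.6]
gripper_width: 0.224
gripper_force: 0.0
time_s: 9.15
tcp_pos: [0.608, 0.3092, 0.1528]
ee_rot: [[0.988, -0.154, -0.001], [-0.154, -0.988, -0.0], [-0.001, 0.001, -1.0]]
wrist_force: [0.3, 0.9, 0.4]
gripper_width: 0.006
gripper_force: 0.0
t 9.2 tcp [0.608  0.3092 0.1528] yaw -8.88 F [0.3 0.9 0.4] w 0.006 gf 0.0 -> shift [0.006 0.001 0.508] turn 0.0002
```

```bash
python3 -m pendant '[[[0,0,0.25,0],[0,0,0.45,0],[0,0,0.55,0],[0,0,0.62,0],[0,0,0.68,0],[0,0,0.71,0],[0,0,0.72,0],[0,0,0.72,0]]]'
python3 -m pendant '[[[0,0,0.005,0],[0,0,0.01,0],[0,0,0.01,0],[0,0,0.01,0]]]'
python3 -c "
from h import *
go(.6085,.309,.082,-8.9)
a=save('scene','s5')
cv2.imwrite('pics/c6.png',cv2.resize(a[150:250,330:530],(600,300))[:,:,::-1])"
```

```text
time_s: 9.95
tcp_pos: [0.6084, 0.3092, 0.0831]
ee_rot: [[0.988, -0.154, -0.0], [-0.154, -0.988, -0.0], [-0.0, 0.0, -1.0]]
wrist_force: [-5.3, -0.9, 6.6]
gripper_width: 0.009
gripper_force: 3.6
time_s: 10.35
tcp_pos: [0.6085, 0.3092, 0.0825]
ee_rot: [[0.988, -0.154, 0.0], [-0.154, -0.988, 0.0], [0.0, -0.0, -1.0]]
wrist_force: [-5.4, -0.7, 6.6]
gripper_width: 0.009
gripper_force: 3.8
t 10.3 tcp [0.6085 0.3092 0.0825] yaw -8.86 F [-5.4 -0.7  6.6] w 0.009 gf 3.8 -> shift [0.001 0.002 0.005] turn 0.0003
```

View pics/c6.png

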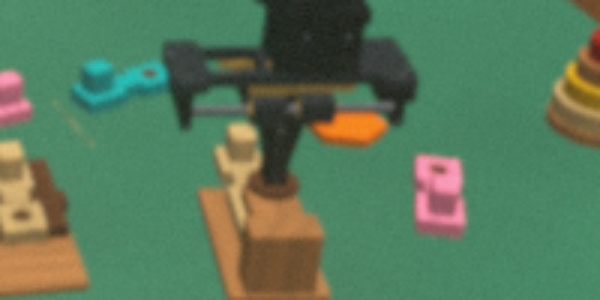

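The plunger head is nearly down and the bar is still in place. I'll push on until the force climbs at the stop.

```bash
python3 -m pendant '[[[0,0,0.01,0],[0,0,0.02,0],[0,0,0.02,0],[0,0,0.02,0]]]'
python3 -m pendant '[[[0,0,0.01,0],[0,0,0.02,0],[0,0,0.02,0],[0,0,0.02,0]]]'
```

```text
time_s: 10.8
tcp_pos: [0.6085, 0.3092, 0.0824]
ee_rot: [[0.988, -0.154, 0.001], [-0.154, -0.988, -0.0], [0.001, -0.0, -1.0]]
wrist_force: [-8.3, -2.4, 13.9]
gripper_width: 0.005
gripper_force: 7.1
time_s: 11.2
tcp_pos: [0.6085, 0.3092, 0.0824]
ee_rot: [[0.988, -0.153, 0.002], [-0.153, -0.988, -0.0], [0.002, -0.0, -1.0]]
wrist_force: [-11.1, -3.0, 21.3]
gripper_width: 0.008
gripper_force: 10.5
```

At the stop: z stays at .0824 while the force rises past 20 N. Going back to regrasp the bar.

```bash
python3 -m pendant '[[[0,0,-0.2,0],[0,0,-0.6,0],[0,0,-0.75,0],[0,0,-0.75,0]]]'
python3 -m pendant '[[[-0.4,0,0,0],[-0.8,0,0,0],[-1,0,0,0],[-1,0,0,0]]]' 0.5
python3 -m pendant '[[[-0.28,0,0,0],[-0.28,0,0,0],[-0.28,0,0,0]]]'
python3 -c "
from h import *
go(.482,.329,.0335,-8.9)
b=save('top','t6');a=save('scene','s6')
S=cv2.cvtColor(b,cv2.COLOR_RGB2HSV)[...,1]
n=np.array([.1547,.988])
for nm,w in(('L',(239,245)),('R',(250,258))):
    p,d,an=line('top',edge(S,0,range(188,200),w),.026);print(nm,an,(p-[.6085,.3057])@n)"
```

```text
time_s: 11.6
tcp_pos: [0.6111, 0.3106, 0.1558]
ee_rot: [[0.988, -0.154, 0.008], [-0.154, -0.988, 0.005], [0.007, -0.007, -1.0]]
wrist_force: [0.0, -0.3, 0.6]
gripper_width: 0.005
gripper_force: 0.0
time_s: 12.0
tcp_pos: [0.5077, 0.3247, 0.1507]
ee_rot: [[0.988, -0.152, -0.001], [-0.152, -0.988, -0.0], [-0.001, 0.001, -1.0]]
wrist_force: [0.8, 0.1, -0.7]
gripper_width: 0.285
gripper_force: 0.0
time_s: 12.3
tcp_pos: [0.483, 0.3291, 0.1509]
ee_rot: [[0.988, -0.154, 0.0], [-0.154, -0.988, -0.0], [0.0, -0.0, -1.0]]
wrist_force: [0.5, -0.5, 0.4]
gripper_width: 0.482
gripper_force: 0.0
t 12.3 tcp [0.483  0.3291 0.1509] yaw -8.88 F [ 0.5 -0.5  0.4] w 0.482 gf 0.0 -> shift [-0.01   0.002  1.174] turn 0.0002
L -7.873586 0.020125512312364546
R -7.9822264 -0.018941178216028247
```

```bash
python3 -m pendant '[[[-0.01,0,0.4,0],[-0.01,0,0.8,0],[-0.01,0,0.9,0],[-0.01,0,0.9,0]]]'
python3 -m pendant '[[[0,0,0.15,0],[0,0,0.27,0],[0,0,0.27,0]]]'
python3 -m pendant '[[[0,0,0,0],[0,0,0,0],[0,0,0,0],[0,0,0,0],[0,0,0,0],[0,0,0,0]]]' 1
python3 -m pendant '[[[0,0,-0.03,0],[-0.1,0,-0.03,0],[-0.3,0,-0.03,0],[-0.6,0,-0.03,0],[-0.9,0,-0.03,0],[-0.9,0,-0.03,0]]]'
python3 -m pendant '[[[0,0,-0.5,-0.04],[0,0,-1,-0.0864],[0,0,-1,-0.0864],[0,0,-1,-0.0864]]]'
python3 -c "
from h import *
go(.462,-.359,.135,1)"
```

```text
time_s: 12.8
tcp_pos: [0.4816, 0.3281, 0.0595]
ee_rot: [[0.988, -0.155, -0.002], [-0.155, -0.988, -0.003], [-0.002, 0.004, -1.0]]
wrist_force: [0.7, 0.1, 0.8]
gripper_width: 0.499
gripper_force: 0.0
time_s: 13.1
tcp_pos: [0.4816, 0.3288, 0.0338]
ee_rot: [[0.988, -0.155, -0.001], [-0.155, -0.988, -0.001], [-0.001, 0.001, -1.0]]
wrist_force: [0.1, 0.3, -1.0]
gripper_width: 0.497
gripper_force: 0.0
time_s: 13.7
tcp_pos: [0.4818, 0.3294, 0.0348]
ee_rot: [[0.988, -0.154, 0.001], [-0.154, -0.988, 0.001], [0.001, -0.001, -1.0]]
wrist_force: [-1.1, -0.2, 4.5]
gripper_width: 0.271
gripper_force: 30.0
time_s: 14.3
tcp_pos: [0.3888, 0.3418, 0.0366]
ee_rot: [[0.988, -0.152, -0.003], [-0.152, -0.988, -0.003], [-0.002, 0.003, -1.0]]
wrist_force: [-0.2, -1.5, -1.3]
gripper_width: 0.273
gripper_force: 30.0
time_s: 14.7
tcp_pos: [0.3926, 0.3433, 0.1381]
ee_rot: [[1.0, 0.016, 0.001], [0.016, -1.0, 0.002], [0.001, -0.002, -1.0]]
wrist_force: [-0.4, -0.8, -2.5]
gripper_width: 0.275
gripper_force: 30.0
t 14.7 tcp [0.3926 0.3433 0.1381] yaw 0.94 F [-0.4 -0.8 -2.5] w 0.275 gf 30.0 -> shift [0.579 7.033 0.014] turn -0.0005
```

```bash
python3 -m pendant '[[[0.05,0.4,0,0],[0.073,0.88,0,0],[0.073,0.88,0,0]]]'|grep tcp
python3 -m pendant '[[[0.05,0.4,0,0],[0.073,0.88,0,0],[0.073,0.88,0,0]]]'|grep tcp
python3 -m pendant '[[[0.05,0.4,0,0],[0.073,0.88,0,0],[0.073,0.88,0,0]]]'|grep tcp
python3 -m pendant '[[[0.05,0.4,0,0],[0.073,0.88,0,0],[0.073,0.88,0,0]]]'|grep tcp
python3 -m pendant '[[[0.05,0.4,0,0],[0.073,0.88,0,0],[0.073,0.88,0,0]]]'|grep tcp
python3 -m pendant '[[[0.05,0.4,0,0],[0.073,0.88,0,0],[0.073,0.88,0,0]]]'|grep tcp
python3 -m pendant '[[[0.05,0.4,0,0],[0.073,0.88,0,0],[0.073,0.88,0,0]]]'|grep tcp
python3 -m pendant '[[[0.05,0.4,0,0],[0.073,0.88,0,0],[0.073,0.88,0,0],[0.073,0.88,0,0]]]'
python3 -c "
from h import *
go(.462,-.359,.033,1)
s=sense();p=s['tcp_pos'];R=s['ee_rot'];z=p[2]-.0235+.016
gs=p+R[:,0]*.128;gs[2]=z;print('expected',gs)
a=save('scene','s7');b=save('top','t7')
print(spot('top',b,z,gs),spot('scene',a,z,gs))
cv2.imwrite('pics/c7.png',np.vstack([cv2.resize(a[150:270,80:280],(600,360)),cv2.resize(b[150:260,370:570],(600,240))])[:,:,::-1])"
```

```text
tcp_pos: [0.3987, 0.2489, 0.1345]
tcp_pos: [0.4077, 0.162, 0.1349]
tcp_pos: [0.4169, 0.0751, 0.1352]
tcp_pos: [0.4265, -0.0121, 0.1355]
tcp_pos: [0.4362, -0.0994, 0.1358]
tcp_pos: [0.4458, -0.1869, 0.1359]
tcp_pos: [0.4552, -0.2745, 0.1359]
time_s: 17.2
tcp_pos: [0.4631, -0.3588, 0.1355]
ee_rot: [[1.0, 0.016, -0.003], [0.016, -1.0, 0.002], [-0.003, -0.002, -1.0]]
wrist_force: [0.1, -0.3, -1.8]
gripper_width: 0.273
gripper_force: 30.0
t 17.2 tcp [ 0.4631 -0.3588  0.1355] yaw 0.94 F [ 0.1 -0.3 -1.8] w 0.273 gf 30.0 -> shift [-0.009  0.003  1.025] turn -0.0005
expected [ 0.5911151  -0.35672915  0.12800107]
[] [(14, [142.8, 218.0], [0.5951, -0.3553]), (4, [147.5, 224.0], [0.6224, -0.3405])]
```

View pics/c7.png

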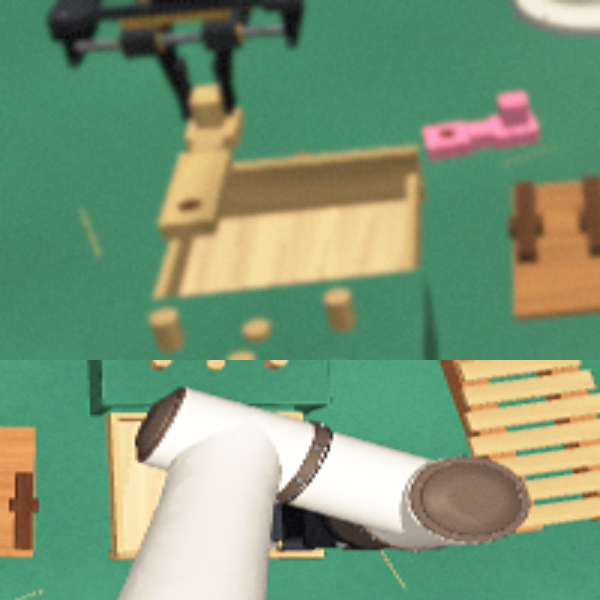

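```bash
python3 -m pendant '[[[0,0,0.3,0],[0,0,0.6,0],[0,0,0.85,0],[0,0,0.95,0],[0,0,1,0],[0,0,1,0]]]'
python3 -m pendant '[[[0,0,0.01,0],[0,0,0.02,0],[0,0,0.03,0],[0,0,0.03,0]]]'
python3 -m pendant '[[[0,0,0,0],[0,0,0,0],[0,0,0,0],[0,0,0,0]]]' 0.6
python3 -m pendant '[[[0,0,-0.1,0],[0,0,-0.5,0],[0,0,-1,0],[0,0,-1,0]]]'
python3 -c "
from h import *
go(.465,.0465,.135,-1.2)"
```

```text
time_s: 17.9
tcp_pos: [0.4638, -0.3593, 0.0375]
ee_rot: [[1.0, 0.019, 0.0], [0.019, -1.0, -0.0], [0.0, 0.0, -1.0]]
wrist_force: [-0.3, 0.6, -1.9]
gripper_width: 0.269
gripper_force: 30.0
time_s: 18.3
tcp_pos: [0.4633, -0.36, 0.0345]
ee_rot: [[1.0, 0.017, 0.001], [0.017, -1.0, -0.0], [0.001, 0.0, -1.0]]
wrist_force: [-0.3, 0.2, -1.4]
gripper_width: 0.268
gripper_force: 30.0
time_s: 18.7
tcp_pos: [0.4634, -0.36, 0.0343]
ee_rot: [[1.0, 0.017, 0.0], [0.017, -1.0, -0.0], [0.0, 0.0, -1.0]]
wrist_force: [-0.6, -0.5, 1.0]
gripper_width: 0.39
gripper_force: 0.0
time_s: 19.1
tcp_pos: [0.4677, -0.3626, 0.1427]
ee_rot: [[1.0, 0.019, 0.014], [0.019, -1.0, -0.009], [0.014, 0.009, -1.0]]
wrist_force: [1.1, 0.3, 0.9]
gripper_width: 0.399
gripper_force: 0.0
t 19.1 tcp [ 0.4677 -0.3626  0.1427] yaw 1.11 F [1.1 0.3 0.9] w 0.399 gf 0.0 -> shift [ 0.05  -4.091  0.042] turn 0.0201
```

```bash
python3 -m pendant '[[[0,-0.4,0,0],[0,-0.82,0,0],[0,-0.82,0,0]]]' 0.5|grep tcp
python3 -c "
from h import *
b=save('top','t8');a=save('scene','s8')
for n,im in(('top',b),('scene',a)):
  print(n,[spot(n,im,.022,g,8,150) for g in((.5546,.0455,.022),(.5356,.1075,.022))])
cv2.imwrite('pics/c8.png',np.vstack([cv2.resize(a[170:270,100:340],(600,250)),cv2.resize(b[150:260,290:500],(600,314))])[:,:,::-1])"
```

```text
tcp_pos: [0.4614, -0.2747, 0.1351]
top [[(17, [330.3, 198.6], [0.5548, 0.0444]), (15, [322.5, 203.7], [0.5378, 0.0698]), (11, [337.6, 204.5], [0.5354, 0.0205])], [(28, [303.6, 206.4], [0.5288, 0.1309]), (21, [318.6, 207.0], [0.5271, 0.0824]), (19, [311.0, 204.2], [0.5362, 0.107])]]
scene [[(6, [321.8, 221.7], [0.5299, 0.0703]), (8, [314.5, 227.5], [0.5531, 0.047]), (5, [306.0, 230.0], [0.5603, 0.0237]), (32, [315.2, 235.2], [0.5871, 0.0436])], [(23, [342.4, 215.0], [0.5082, 0.1307]), (63, [333.7, 225.7], [0.554, 0.0978]), (9, [336.6, 221.3], [0.5354, 0.1092])]]
```

View pics/c8.png

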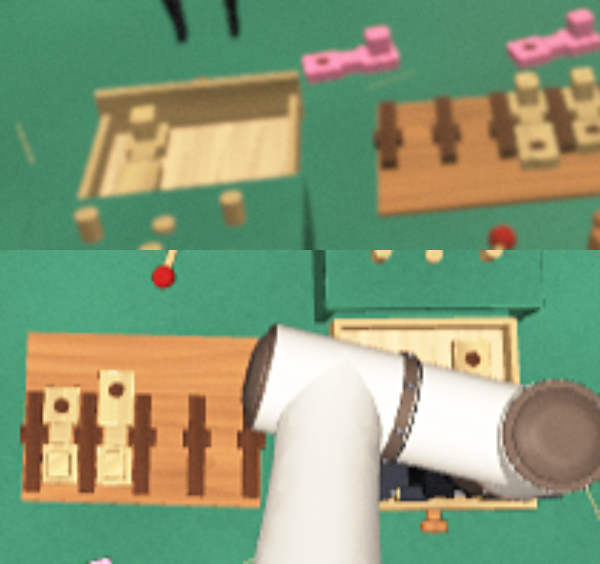

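```bash
python3 -m pendant '[[[0,-0.4,0,0.02],[0,-0.8,0,0.02],[0,-0.8,0,0.02]]]' |grep tcp
python3 -m pendant '[[[0.01,-0.4,0,0],[0.01,-0.8,0,0],[0.01,-0.8,0,0]]]' |grep tcp
python3 -m pendant '[[[0.01,-0.4,0,0],[0.01,-0.8,0,0],[0.01,-0.8,0,0]]]' |grep tcp
python3 -m pendant '[[[0.01,-0.4,0,0],[0.01,-0.8,0,0],[0.01,-0.8,0,0],[0.01,-0.8,0,0]]]' |grep tcp
python3 -c "
from h import *
go(.4665,.0475,.029,-1.2)"
```

```text
tcp_pos: [0.4605, -0.196, 0.1346]
tcp_pos: [0.4642, -0.1161, 0.1347]
tcp_pos: [0.4674, -0.0362, 0.1347]
tcp_pos: [0.4694, 0.0414, 0.1342]
t 20.8 tcp [0.4694 0.0414 0.1342] yaw -1.3 F [-0.1  0.4 -0.2] w 0.502 gf 0.0 -> shift [-0.03  -0.061  1.052] turn -0.0008
```

```bash
python3 -m pendant '[[[-0.03,-0.05,0.1,0],[-0.03,-0.05,0.5,0],[-0.03,-0.05,0.85,0],[-0.03,-0.05,0.85,0]]]'|grep tcp
python3 -c "
from h import *
go(.4665,.0475,.029,-1.2)"
python3 -m pendant '[[[0,0,0.1,0],[0,0,0.2,0],[0,0,0.2,0]]]' |grep tcp
python3 -m pendant '[[[0,0,0,0],[0,0,0,0],[0,0,0,0],[0,0,0,0],[0,0,0,0],[0,0,0,0]]]' 1
python3 -m pendant '[[[0,0,-0.05,0],[0,0,-0.1,0],[0,0,-0.15,0],[0,0,-0.2,0],[0,0,-0.3,0],[0,0,-0.5,0],[0,0,-0.5,0]]]'
python3 -m pendant '[[[0,0,-0.3,0],[0,0,-0.5,0],[0,0,-0.5,0],[0,0,-0.5,0]]]' 
python3 -c "
from h import *
go(.46,.335,.135,-8.9)
s=sense();p=s['tcp_pos'];R=s['ee_rot'];z=p[2]-.0235+.016
gs=p+R[:,0]*.088;gs[2]=z;print('expected',gs)
b=save('top','t9');a=save('scene','s9')
print(spot('top',b,z,gs),spot('scene',a,z,gs))"
```

```text
tcp_pos: [0.462, 0.0442, 0.0449]
t 21.2 tcp [0.462  0.0442 0.0449] yaw -1.49 F [-1.4 -0.1  0.4] w 0.501 gf 0.0 -> shift [ 0.046 -0.035  0.158] turn -0.0025
tcp_pos: [0.4659, 0.0467, 0.0289]
time_s: 22.1
tcp_pos: [0.4665, 0.0474, 0.0297]
ee_rot: [[1.0, -0.022, 0.001], [-0.022, -1.0, 0.0], [0.001, -0.001, -1.0]]
wrist_force: [-0.6, 1.9, 5.7]
gripper_width: 0.275
gripper_force: 29.9
time_s: 22.8
tcp_pos: [0.4678, 0.0475, 0.0817]
ee_rot: [[1.0, -0.022, 0.005], [-0.022, -1.0, 0.002], [0.005, -0.002, -1.0]]
wrist_force: [0.0, -0.0, -1.3]
gripper_width: 0.272
gripper_force: 29.9
time_s: 23.2
tcp_pos: [0.4654, 0.0469, 0.1287]
ee_rot: [[1.0, -0.023, -0.001], [-0.023, -1.0, 0.0], [-0.001, -0.0, -1.0]]
wrist_force: [0.0, 0.1, -2.2]
gripper_width: 0.274
gripper_force: 29.9
t 23.2 tcp [0.4654 0.0469 0.1287] yaw -1.32 F [ 0.   0.1 -2.2] w 0.274 gf 29.9 -> shift [-0.121 -2.879 -0.062] turn 0.0661
expected [0.55337387 0.04484339 0.12119744]
[(8, [330.4, 193.6], [0.5568, 0.0445]), (108, [329.9, 198.8], [0.541, 0.0457])] [(9, [312.8, 195.4], [0.5553, 0.0443]), (17, [314.2, 201.8], [0.5858, 0.0433])]
```

```bash
python3 -m pendant '[[[-0.04,-0.4,0,0],[-0.05,-0.95,0,0],[-0.05,-0.95,0,0]]]' |grep tcp
python3 -m pendant '[[[-0.04,-0.4,0,0],[-0.05,-0.95,0,0],[-0.05,-0.95,0,0]]]' |grep tcp
python3 -m pendant '[[[-0.04,-0.4,0,0.03],[-0.05,-0.95,0,0.066],[-0.05,-0.95,0,0.066],[-0.05,-0.95,0,0.066],[-0.05,-0.95,0,0.066]]]' |grep tcp
python3 -m pendant '[[[0,0,0.4,0],[0,0,0.8,0],[0,0,0.91,0],[0,0,0.91,0],[0,0,0.91,0]]]'
cat >> h.py <<'E'
def chk(L,tag,off=.0235):
    s=sense();p=s['tcp_pos'];R=s['ee_rot'];z=p[2]-off+.016
    gs=p+R[:,0]*L;gs[2]=z;print('expected',gs)
    b=save('top','t'+tag);a=save('scene','s'+tag)
    print(spot('top',b,z,gs),spot('scene',a,z,gs)); return b,a
E
python3 -c "
from h import *
go(.5216,.3226,.034,-8.9)
chk(.088,'10')"
```

```text
tcp_pos: [0.4635, 0.1457, 0.1282]
tcp_pos: [0.4607, 0.2412, 0.1281]
tcp_pos: [0.4567, 0.3308, 0.1279]
time_s: 24.9
tcp_pos: [0.4586, 0.3326, 0.0396]
ee_rot: [[0.988, -0.154, 0.002], [-0.154, -0.988, 0.002], [0.002, -0.002, -1.0]]
wrist_force: [-0.1, 1.7, -1.1]
gripper_width: 0.276
gripper_force: 30.0
t 24.9 tcp [0.4586 0.3326 0.0396] yaw -8.86 F [-0.1  1.7 -1.1] w 0.276 gf 30.0 -> shift [0.638 0.002 0.057] turn 0.0004
expected [0.54550511 0.31905061 0.03211792]
[(16, [246.2, 200.5], [0.5463, 0.3164]), (4, [252.0, 205.5], [0.5301, 0.2971])] [(52, [418.4, 208.7], [0.5297, 0.3375]), (24, [409.8, 217.4], [0.5666, 0.3003])]
```

```bash
python3 -m pendant '[[[0.2,0.005,0.02,0],[0.4,0.005,0.02,0],[0.55,0.005,0.03,0],[0.63,0.005,0.04,0],[0.63,0.005,0.04,0],[0.63,0.005,0.055,0],[0.63,0.005,0.055,0]]]'
python3 -c "
from h import *
go(.5216,.3226,.034,-8.9)"
```

```text
time_s: 25.7
tcp_pos: [0.5197, 0.3222, 0.0338]
ee_rot: [[0.988, -0.153, 0.001], [-0.153, -0.988, -0.0], [0.001, -0.0, -1.0]]
wrist_force: [0.6, -2.0, 3.1]
gripper_width: 0.273
gripper_force: 30.0
t 25.7 tcp [0.5197 0.3222 0.0338] yaw -8.79 F [ 0.6 -2.   3.1] w 0.273 gf 30.0 -> shift [ 0.018 -0.007 -0.002] turn 0.001
```

```bash
python3 -m pendant '[[[0.012,-0.004,0,0],[0.012,-0.004,0,0],[0.012,-0.004,0,0]]]' |grep tcp
python3 -m pendant '[[[0,0,0,0],[0,0,0,0],[0,0,0,0],[0,0,0,0]]]' 0.5|grep tcp
python3 -m pendant '[[[0,0,-0.2,0],[0,0,-0.6,0],[0,0,-1,0],[0,0,-1,0]]]'|grep tcp
python3 -m pendant '[[[0.2,0,-0.2,0],[0.6,0,-0.2,0],[0.88,0,-0.2,0],[0.88,0,-0.2,0]]]' 1|grep tcp
python3 -m pendant '[[[0,0,0,0],[0,0,0,0],[0,0,0,0]]]'
python3 -c "
from h import *
go(.6085,.309,.082,-8.9)"
```

```text
tcp_pos: [0.5199, 0.3222, 0.0337]
tcp_pos: [0.5207, 0.3224, 0.0324]
tcp_pos: [0.5241, 0.3249, 0.1392]
tcp_pos: [0.6104, 0.3078, 0.1513]
time_s: 27.5
tcp_pos: [0.607, 0.3091, 0.1527]
ee_rot: [[0.988, -0.153, -0.0], [-0.153, -0.988, -0.0], [-0.0, 0.0, -1.0]]
wrist_force: [0.2, 0.5, -0.4]
gripper_width: 0.021
gripper_force: 0.0
t 27.5 tcp [0.607  0.3091 0.1527] yaw -8.8 F [ 0.2  0.5 -0.4] w 0.021 gf 0.0 -> shift [ 0.016 -0.002  0.707] turn 0.0008
```

```bash
python3 -m pendant '[[[0,0,0.25,0],[0,0,0.45,0],[0,0,0.55,0],[0,0,0.62,0],[0,0,0.68,0],[0,0,0.71,0],[0,0,0.74,0],[0,0,0.74,0]]]'
python3 -m pendant '[[[0,0,0.01,0],[0,0,0.02,0],[0,0,0.02,0],[0,0,0.02,0]]]'
python3 -m pendant '[[[0,0,0.005,0],[0,0,0.01,0],[0,0,0.01,0],[0,0,0.01,0]]]'
```

```text
time_s: 28.3
tcp_pos: [0.6073, 0.3089, 0.0824]
ee_rot: [[0.988, -0.153, 0.001], [-0.153, -0.988, -0.0], [0.001, 0.0, -1.0]]
wrist_force: [-6.8, -2.2, 12.9]
gripper_width: 0.005
gripper_force: 6.4
time_s: 28.7
tcp_pos: [0.6074, 0.3089, 0.0824]
ee_rot: [[0.988, -0.152, 0.002], [-0.152, -0.988, -0.0], [0.002, -0.0, -1.0]]
wrist_force: [-9.7, -2.5, 19.4]
gripper_width: 0.008
gripper_force: 9.7
time_s: 29.1
tcp_pos: [0.6074, 0.3089, 0.0823]
ee_rot: [[0.988, -0.152, 0.002], [-0.152, -0.988, -0.0], [0.002, -0.0, -1.0]]
wrist_force: [-12.3, -3.7, 21.8]
gripper_width: 0.005
gripper_force: 11.4
```

Plunger at its stop. Next is the regrasp and retreat.

```bash
python3 -m pendant '[[[0,0,-0.2,0],[0,0,-0.6,0],[0,0,-0.75,0],[0,0,-0.75,0]]]'|grep tcp
python3 -m pendant '[[[-0.4,0,0,0],[-0.88,0,0,0],[-0.88,0,0,0],[-0.88,0,0,0]]]' 0.5|grep tcp
python3 -m pendant '[[[0,0,0,0],[0,0,0,0],[0,0,0,0]]]'|grep tcp
python3 -c "
from h import *
go(.5203,.3223,.0335,-8.9)
b=save('top','t11')
S=cv2.cvtColor(b,cv2.COLOR_RGB2HSV)[...,1]; print(S[190,236:262]); print(S[193,236:262])"
```

```text
tcp_pos: [0.6099, 0.3103, 0.1553]
tcp_pos: [0.52, 0.3226, 0.1504]
tcp_pos: [0.5216, 0.3222, 0.1502]
t 30.2 tcp [0.5216 0.3222 0.1502] yaw -8.92 F [ 0.3 -0.9  0.2] w 0.479 gf 0.0 -> shift [-1.300e-02  1.000e-03  1.167e+00] turn -0.0002
[  8  23  60  49  97  12  42  37  42  42  50  59   3  16  35 102 120  97
  97 112  39  86 127 131 136 145]
[  0  38  42  39  37  35  33  32  25  36  23  34  37  33  43 144  29  30
  49  38  31  35  31  18  13  35]
```

```bash
python3 -m pendant '[[[-0.013,0,0.4,0],[-0.013,0,0.8,0],[-0.013,0,0.9,0],[-0.013,0,0.9,0]]]'|grep tcp
python3 -m pendant '[[[0,0,0.15,0],[0,0,0.26,0],[0,0,0.26,0]]]'|grep tcp
python3 -m pendant '[[[0,0,0,0],[0,0,0,0],[0,0,0,0],[0,0,0,0],[0,0,0,0],[0,0,0,0]]]' 1
python3 -m pendant '[[[0,0,-0.03,0],[-0.1,0,-0.03,0],[-0.3,0,-0.03,0],[-0.6,0,-0.03,0],[-0.9,0,-0.03,0],[-0.9,0,-0.03,0]]]'|grep tcp
python3 -m pendant '[[[0,0,-0.5,-0.04],[0,0,-1,-0.0864],[0,0,-1,-0.0864],[0,0,-1,-0.0864]]]'
python3 -c "
from h import *
go(.482,-.306,.135,1)
chk(.088,'12')"
```

```text
tcp_pos: [0.5193, 0.3216, 0.059]
tcp_pos: [0.5195, 0.3224, 0.0345]
time_s: 31.55
tcp_pos: [0.5199, 0.3228, 0.0354]
ee_rot: [[0.988, -0.154, 0.001], [-0.154, -0.988, 0.001], [0.001, -0.001, -1.0]]
wrist_force: [-0.4, -1.0, 4.8]
gripper_width: 0.274
gripper_force: 30.0
tcp_pos: [0.4267, 0.3354, 0.0371]
time_s: 32.55
tcp_pos: [0.4307, 0.3368, 0.1387]
ee_rot: [[1.0, 0.017, 0.001], [0.017, -1.0, 0.003], [0.001, -0.003, -1.0]]
wrist_force: [-0.2, -0.6, -2.4]
gripper_width: 0.275
gripper_force: 30.0
t 32.5 tcp [0.4307 0.3368 0.1387] yaw 0.99 F [-0.2 -0.6 -2.4] w 0.275 gf 30.0 -> shift [0.402 6.436 0.021] turn -0.0001
expected [0.51864132 0.33828153 0.13118857]
[(19, [233.2, 205.4], [0.519, 0.3346])] [(10, [420.1, 175.9], [0.5245, 0.3333]), (25, [421.4, 181.4], [0.5531, 0.3263])]
```

Seven moves of (.058, .92) carry it over to the drawer.

```bash
python3 -m pendant '[[[0.04,0.4,0,0],[0.058,0.92,0,0],[0.058,0.92,0,0]]]'|grep tcp
python3 -m pendant '[[[0.04,0.4,0,0],[0.058,0.92,0,0],[0.058,0.92,0,0]]]'|grep tcp
python3 -m pendant '[[[0.04,0.4,0,0],[0.058,0.92,0,0],[0.058,0.92,0,0]]]'|grep tcp
python3 -m pendant '[[[0.04,0.4,0,0],[0.058,0.92,0,0],[0.058,0.92,0,0]]]'|grep tcp
python3 -m pendant '[[[0.04,0.4,0,0],[0.058,0.92,0,0],[0.058,0.92,0,0]]]'|grep tcp
python3 -m pendant '[[[0.04,0.4,0,0],[0.058,0.92,0,0],[0.058,0.92,0,0]]]'|grep tcp
python3 -m pendant '[[[0.04,0.4,0,0],[0.058,0.92,0,0],[0.058,0.92,0,0],[0.058,0.92,0,0],[0.058,0.92,0,0]]]'
python3 -c "
from h import *
go(.482,-.306,.033,1)
b,a=chk(.088,'13')"
```

```text
tcp_pos: [0.4357, 0.2388, 0.1351]
tcp_pos: [0.4433, 0.1477, 0.1356]
tcp_pos: [0.4513, 0.0567, 0.1359]
tcp_pos: [0.4594, -0.0347, 0.1361]
tcp_pos: [0.4677, -0.1262, 0.1363]
tcp_pos: [0.4758, -0.2178, 0.1363]
time_s: 34.95
tcp_pos: [0.4828, -0.3052, 0.1368]
ee_rot: [[1.0, 0.019, -0.002], [0.019, -1.0, 0.001], [-0.002, -0.001, -1.0]]
wrist_force: [-0.5, 0.5, -0.4]
gripper_width: 0.275
gripper_force: 30.0
t 35.0 tcp [ 0.4828 -0.3052  0.1368] yaw 1.1 F [-0.5  0.5 -0.4] w 0.275 gf 30.0 -> shift [-0.006  0.008  1.038] turn 0.0009
expected [ 0.57077064 -0.30355607  0.12925707]
[(49, [447.3, 188.3], [0.5728, -0.3051]), (3, [452.0, 183.0], [0.589, -0.3196]), (2, [451.0, 187.5], [0.5753, -0.3162]), (2, [447.0, 195.5], [0.5511, -0.3035]), (1, [449.0, 196.0], [0.5496, -0.3094])] [(9, [167.3, 210.4], [0.5742, -0.3031]), (4, [164.5, 217.0], [0.6019, -0.3059]), (5, [172.0, 217.0], [0.605, -0.2889])]
```

```bash
python3 -m pendant '[[[0,0,0.3,0],[0,0,0.6,0],[0,0,0.85,0],[0,0,0.95,0],[0,0,1,0],[0,0,1,0]]]'|grep tcp
python3 -m pendant '[[[0,0,0.01,0],[0,0,0.02,0],[0,0,0.035,0],[0,0,0.035,0]]]'|egrep "tcp|force"
python3 -m pendant '[[[0,0,0,0],[0,0,0,0],[0,0,0,0],[0,0,0,0]]]' 0.6|grep tcp
python3 -m pendant '[[[0,0,-0.1,0],[0,0,-0.5,0],[0,0,-1,0],[0,0,-1,0]]]'|grep tcp
python3 -m pendant '[[[0,-0.4,0,0],[0,-0.9,0,0],[0,-0.9,0,0]]]' 0.5|grep tcp
python3 -m pendant '[[[0,-0.4,0,0],[0,-0.9,0,0],[0,-0.9,0,0]]]' |grep tcp
python3 -c "
from h import *
go(.4675,.109,.135,-1.2)
b=save('top','t14');a=save('scene','s14')
for n,im in(('top',b),('scene',a)):
  print(n,spot(n,im,.022,(.5356,.1075,.022),8,150))
cv2.imwrite('pics/c9.png',np.vstack([cv2.resize(a[170:270,100:400],(600,200)),cv2.resize(b[140:260,280:520],(600,300))])[:,:,::-1])"
```

```text
tcp_pos: [0.4835, -0.3064, 0.038]
tcp_pos: [0.483, -0.3068, 0.0344]
wrist_force: [-0.5, 0.2, -0.5]
gripper_force: 30.0
tcp_pos: [0.4831, -0.3068, 0.0343]
tcp_pos: [0.4877, -0.309, 0.1425]
tcp_pos: [0.4811, -0.213, 0.1352]
tcp_pos: [0.48, -0.1232, 0.135]
t 37.5 tcp [ 0.48   -0.1232  0.135 ] yaw 1.39 F [ 1.2 -0.4 -0.1] w 0.498 gf 0.0 -> shift [-6.900e-02 -2.324e+00  1.000e-03] turn 0.0226
top [(80, [306.2, 206.3], [0.5294, 0.1227])]
scene [(23, [342.4, 215.0], [0.5082, 0.1307]), (64, [333.7, 225.7], [0.5541, 0.098]), (10, [336.8, 221.3], [0.5354, 0.1099])]
```

View pics/c9.png

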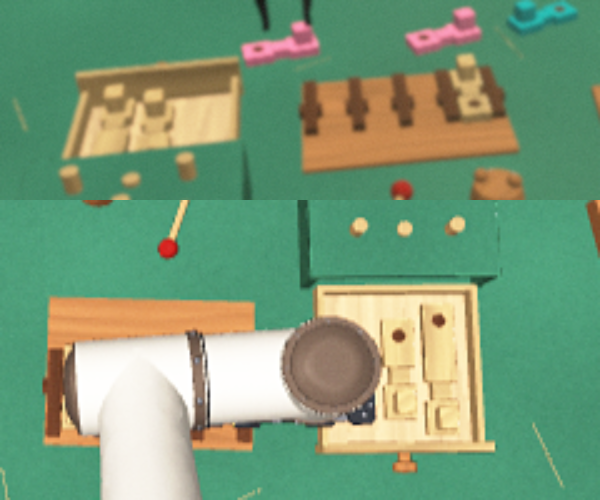

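Both bars lie flat in the drawer (spots near top (439,194) and (455,188)). Bar 110 is still in its slot, so I'm fetching it.

```bash
python3 -m pendant '[[[-0.02,-0.4,0,0.0226],[-0.02,-0.8,0,0.0226],[-0.02,-0.8,0,0.0226]]]' |grep tcp
python3 -m pendant '[[[0,-0.4,0,0],[-0.01,-0.78,0,0],[-0.01,-0.78,0,0]]]' |grep tcp
python3 -m pendant '[[[0,-0.4,0,0],[-0.01,-0.78,0,0],[-0.01,-0.78,0,0],[-0.01,-0.78,0,0],[-0.01,-0.78,0,0]]]' |grep tcp
python3 -c "
from h import *
go(.4675,.1095,.029,-1.2)"
```

```text
tcp_pos: [0.4769, -0.0454, 0.1346]
tcp_pos: [0.4786, 0.0325, 0.1346]
tcp_pos: [0.4785, 0.1075, 0.134]
t 38.6 tcp [0.4785 0.1075 0.134 ] yaw -1.67 F [ 0.  -0.3 -0.6] w 0.496 gf 0.0 -> shift [-0.109 -0.018  1.05 ] turn -0.0041
```

```bash
python3 -m pendant '[[[-0.11,-0.015,0,-0.004],[-0.11,-0.015,0.4,-0.004],[-0.11,-0.015,0.7,-0.004],[-0.11,-0.015,0.7,-0.004],[-0.11,-0.015,0.7,-0.004]]]'|grep tcp
python3 -c "
from h import *
go(.4675,.1095,.029,-1.2)
b=save('top','t15')"
python3 -m pendant '[[[0,0,0.15,0],[0,0,0.3,0],[0,0,0.345,0],[0,0,0.345,0],[0,0,0.345,0]]]' |grep tcp
python3 -m pendant '[[[0,0,0,0],[0,0,0,0],[0,0,0,0],[0,0,0,0],[0,0,0,0],[0,0,0,0]]]' 1
python3 -m pendant '[[[0,0,-0.05,0],[0,0,-0.1,0],[0,0,-0.15,0],[0,0,-0.2,0],[0,0,-0.3,0],[0,0,-0.5,0],[0,0,-0.5,0]]]'
python3 -m pendant '[[[0,0,-0.3,0],[0,0,-0.5,0],[0,0,-0.5,0],[0,0,-0.5,0]]]' |grep tcp
python3 -c "
from h import *
go(.476,.33,.135,-8.9)
chk(.068,'16')"
```

```text
tcp_pos: [0.4674, 0.1103, 0.0646]
t 39.1 tcp [0.4674 0.1103 0.0646] yaw -1.1 F [-0.4  0.6  1.3] w 0.5 gf 0.0 -> shift [0.001 0.008 0.356] turn 0.0009
tcp_pos: [0.4683, 0.1114, 0.0308]
time_s: 40.3
tcp_pos: [0.4676, 0.111, 0.0299]
ee_rot: [[1.0, -0.019, 0.0], [-0.019, -1.0, 0.0], [0.0, -0.0, -1.0]]
wrist_force: [-0.1, 0.7, 3.7]
gripper_width: 0.274
gripper_force: 30.0
time_s: 41.0
tcp_pos: [0.4694, 0.1119, 0.0824]
ee_rot: [[1.0, -0.018, 0.005], [-0.018, -1.0, 0.003], [0.005, -0.003, -1.0]]
wrist_force: [0.5, 0.6, -0.4]
gripper_width: 0.272
gripper_force: 30.0
tcp_pos: [0.467, 0.1109, 0.1293]
t 41.4 tcp [0.467  0.1109 0.1293] yaw -1.11 F [ 0.8 -0.1 -1.1] w 0.271 gf 30.0 -> shift [ 0.047 -2.193 -0.056] turn 0.0679
expected [0.5349903  0.10954112 0.12181075]
[(141, [308.8, 201.4], [0.533, 0.1094]), (2, [316.0, 200.5], [0.5357, 0.0876]), (1, [303.0, 207.0], [0.5159, 0.1265])] [(10, [336.5, 189.2], [0.5367, 0.1081]), (27, [337.6, 195.5], [0.5677, 0.1048])]
```

```bash
python3 -m pendant '[[[0.01,-0.4,0,0],[0.016,-0.73,0,0],[0.016,-0.73,0,0]]]' |grep tcp
python3 -m pendant '[[[0.01,-0.4,0,0],[0.016,-0.73,0,0],[0.016,-0.73,0,0]]]' |grep tcp
python3 -m pendant '[[[0.01,-0.4,0,0.03],[0.016,-0.73,0,0.068],[0.016,-0.73,0,0.068],[0.016,-0.73,0,0.068],[0.016,-0.73,0,0.068]]]' |grep tcp
python3 -m pendant '[[[0,0,0.4,0],[0,0,0.8,0],[0,0,0.91,0],[0,0,0.91,0],[0,0,0.91,0]]]'
python3 -c "
from h import *
go(.5413,.3195,.034,-8.9)
chk(.068,'17')"
```

```text
tcp_pos: [0.4708, 0.1866, 0.1285]
tcp_pos: [0.4737, 0.2594, 0.1284]
tcp_pos: [0.4759, 0.3282, 0.1287]
time_s: 43.1
tcp_pos: [0.4775, 0.3302, 0.0402]
ee_rot: [[0.988, -0.154, 0.002], [-0.154, -0.988, 0.002], [0.002, -0.002, -1.0]]
wrist_force: [0.0, 0.8, -0.6]
gripper_width: 0.272
gripper_force: 30.0
t 43.1 tcp [0.4775 0.3302 0.0402] yaw -8.87 F [ 0.   0.8 -0.6] w 0.272 gf 30.0 -> shift [0.646 0.008 0.063] turn 0.0003
expected [0.5447306  0.31975368 0.03265618]
[(18, [246.1, 200.7], [0.5455, 0.3165]), (4, [252.0, 205.5], [0.53, 0.297]), (1, [238.0, 208.0], [0.5218, 0.342])] [(2, [407.0, 206.5], [0.5144, 0.3104]), (55, [418.1, 208.5], [0.5295, 0.3369]), (24, [409.8, 217.4], [0.5674, 0.3])]
```

```bash
python3 -m pendant '[[[0.2,0.005,0.02,0],[0.4,0.005,0.02,0],[0.55,0.005,0.03,0],[0.65,0.005,0.04,0],[0.65,0.005,0.04,0],[0.65,0.005,0.05,0],[0.65,0.005,0.05,0]]]'|egrep "tcp|wrist"
python3 -c "
from h import *
go(.5409,.3195,.034,-8.9)"
```

```text
tcp_pos: [0.5403, 0.3194, 0.034]
wrist_force: [0.4, -1.2, -0.0]
t 43.9 tcp [0.5403 0.3194 0.034 ] yaw -8.85 F [ 0.4 -1.2 -0. ] w 0.273 gf 30.0 -> shift [ 0.006 -0.001  0.   ] turn 0.0005
```

```bash
python3 -m pendant '[[[0,0,0.007,0],[0,0,0.007,0]]]' |egrep "tcp|wrist"
python3 -m pendant '[[[0,0,0,0],[0,0,0,0],[0,0,0,0],[0,0,0,0]]]' 0.5|grep tcp
python3 -m pendant '[[[0,0,-0.2,0],[0,0,-0.5,0],[0,0,-0.8,0],[0,0,-1,0],[0,0,-1,0]]]'|grep tcp
python3 -m pendant '[[[0.2,0,-0.2,0],[0.5,0,-0.2,0],[0.68,0,-0.2,0],[0.68,0,-0.2,0]]]' 1|grep tcp
python3 -m pendant '[[[0,0,0,0],[0,0,0,0],[0,0,0,0]]]'
python3 -c "
from h import *
go(.6085,.309,.082,-8.9)
a=save('scene','s18')
cv2.imwrite('pics/c10.png',cv2.resize(a[170:250,370:490],(600,400))[:,:,::-1])"
```

```text
tcp_pos: [0.5403, 0.3195, 0.034]
wrist_force: [-0.6, -1.1, 5.4]
tcp_pos: [0.5404, 0.3193, 0.0326]
tcp_pos: [0.5423, 0.3207, 0.1366]
tcp_pos: [0.609, 0.3079, 0.1508]
time_s: 45.7
tcp_pos: [0.607, 0.309, 0.1528]
ee_rot: [[0.988, -0.154, -0.001], [-0.154, -0.988, -0.0], [-0.001, 0.0, -1.0]]
wrist_force: [0.4, 0.7, 0.6]
gripper_width: 0.024
gripper_force: 0.0
t 45.7 tcp [0.607  0.309  0.1528] yaw -8.84 F [0.4 0.7 0.6] w 0.024 gf 0.0 -> shift [ 0.016 -0.003  0.708] turn 0.0005
```

View pics/c10.png

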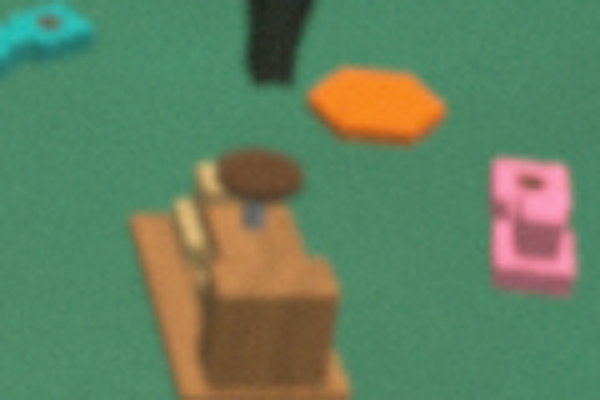

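The bar lies on the bed under the arm, with its block just behind the head. Pressing.

```bash
python3 -m pendant '[[[0,0,0.25,0],[0,0,0.45,0],[0,0,0.55,0],[0,0,0.62,0],[0,0,0.68,0],[0,0,0.71,0],[0,0,0.74,0],[0,0,0.74,0]]]'|egrep "tcp|wrist"
python3 -m pendant '[[[0,0,0.01,0],[0,0,0.02,0],[0,0,0.03,0],[0,0,0.03,0]]]'|egrep "tcp|wrist"
python3 -m pendant '[[[0,0,-0.2,0],[0,0,-0.6,0],[0,0,-0.75,0],[0,0,-0.75,0]]]'|grep tcp
python3 -m pendant '[[[-0.4,0,0,0],[-0.68,0,0,0],[-0.68,0,0,0],[-0.68,0,0,0]]]' 0.5|grep tcp
python3 -m pendant '[[[0,0,0,0],[0,0,0,0],[0,0,0,0],[0,0,0,0]]]'|grep tcp
python3 -c "
from h import *
go(.5403,.3195,.0335,-8.9)"
```

```text
tcp_pos: [0.6075, 0.3088, 0.0825]
wrist_force: [-7.5, -1.6, 12.2]
tcp_pos: [0.6076, 0.3088, 0.0824]
wrist_force: [-12.0, -3.2, 21.3]
tcp_pos: [0.61, 0.3103, 0.1555]
tcp_pos: [0.5403, 0.3195, 0.1506]
tcp_pos: [0.541, 0.3191, 0.1506]
t 48.1 tcp [0.541  0.3191 0.1506] yaw -8.92 F [-0.1  0.  -0.3] w 0.492 gf 0.0 -> shift [-0.007 -0.003  1.171] turn -0.0002
```

```bash
python3 -m pendant '[[[-0.007,0,0.4,0],[-0.007,0,0.8,0],[-0.007,0,0.9,0],[-0.007,0,0.9,0]]]'|grep tcp
python3 -m pendant '[[[0,0,0.15,0],[0,0,0.26,0],[0,0,0.26,0]]]'|grep tcp
python3 -m pendant '[[[0,0,0,0],[0,0,0,0],[0,0,0,0],[0,0,0,0],[0,0,0,0],[0,0,0,0]]]' 1
python3 -m pendant '[[[0,0,-0.03,0],[-0.1,0,-0.03,0],[-0.3,0,-0.03,0],[-0.6,0,-0.03,0],[-0.9,0,-0.03,0],[-0.9,0,-0.03,0]]]'|grep tcp
python3 -m pendant '[[[0,0,-0.5,-0.04],[0,0,-1,-0.0864],[0,0,-1,-0.0864],[0,0,-1,-0.0864]]]'
python3 -c "
from h import *
go(.492,-.254,.135,1)
chk(.068,'19')"
```

```text
tcp_pos: [0.5394, 0.3186, 0.0593]
tcp_pos: [0.5398, 0.3192, 0.0349]
time_s: 49.45
tcp_pos: [0.5402, 0.3197, 0.0357]
ee_rot: [[0.988, -0.154, 0.001], [-0.154, -0.988, 0.001], [0.001, -0.001, -1.0]]
wrist_force: [-0.9, -0.3, 4.5]
gripper_width: 0.276
gripper_force: 30.0
tcp_pos: [0.4469, 0.3325, 0.0374]
time_s: 50.45
tcp_pos: [0.451, 0.3337, 0.139]
ee_rot: [[1.0, 0.017, 0.001], [0.017, -1.0, 0.003], [0.001, -0.003, -1.0]]
wrist_force: [-0.4, 0.3, -1.9]
gripper_width: 0.272
gripper_force: 30.0
t 50.5 tcp [0.451  0.3337 0.139 ] yaw 0.97 F [-0.4  0.3 -1.9] w 0.272 gf 30.0 -> shift [0.31  5.883 0.025] turn -0.0003
expected [0.51903847 0.33484487 0.13154114]
[(20, [234.1, 205.0], [0.5199, 0.3318])] [(11, [419.0, 176.0], [0.5251, 0.33]), (23, [420.2, 181.5], [0.5537, 0.3229])]
```

```bash
python3 -m pendant '[[[0.03,0.4,0,0],[0.044,0.84,0,0],[0.044,0.84,0,0]]]'|grep tcp
python3 -m pendant '[[[0.03,0.4,0,0],[0.044,0.84,0,0],[0.044,0.84,0,0]]]'|grep tcp
python3 -m pendant '[[[0.03,0.4,0,0],[0.044,0.84,0,0],[0.044,0.84,0,0]]]'|grep tcp
python3 -m pendant '[[[0.03,0.4,0,0],[0.044,0.84,0,0],[0.044,0.84,0,0]]]'|grep tcp
python3 -m pendant '[[[0.03,0.4,0,0],[0.044,0.84,0,0],[0.044,0.84,0,0]]]'|grep tcp
python3 -m pendant '[[[0.03,0.4,0,0],[0.044,0.84,0,0],[0.044,0.84,0,0]]]'|grep tcp
python3 -m pendant '[[[0.03,0.4,0,0],[0.044,0.84,0,0],[0.044,0.84,0,0],[0.044,0.84,0,0],[0.044,0.84,0,0]]]'
python3 -c "
from h import *
go(.492,-.254,.0335,1)
b,a=chk(.068,'20')"
```

```text
tcp_pos: [0.4547, 0.2442, 0.1355]
tcp_pos: [0.4608, 0.161, 0.1359]
tcp_pos: [0.4671, 0.078, 0.1363]
tcp_pos: [0.4737, -0.0053, 0.1365]
tcp_pos: [0.4802, -0.0888, 0.1367]
tcp_pos: [0.4867, -0.1725, 0.1368]
time_s: 52.85
tcp_pos: [0.4922, -0.2526, 0.1373]
ee_rot: [[1.0, 0.019, -0.001], [0.019, -1.0, 0.001], [-0.001, -0.001, -1.0]]
wrist_force: [0.3, 0.7, -0.4]
gripper_width: 0.272
gripper_force: 30.0
t 52.9 tcp [ 0.4922 -0.2526  0.1373] yaw 1.09 F [ 0.3  0.7 -0.4] w 0.272 gf 30.0 -> shift [-1.000e-03  1.400e-02  1.038e+00] turn 0.0008
expected [ 0.56020313 -0.25132055  0.1297743 ]
[(13, [422.4, 189.2], [0.57, -0.2306]), (4, [425.0, 186.5], [0.578, -0.2386]), (4, [424.0, 192.5], [0.5599, -0.2351]), (1, [423.0, 196.0], [0.5493, -0.2319]), (1, [423.0, 198.0], [0.5433, -0.2317])] [(1, [185.0, 200.0], [0.5343, -0.2663]), (14, [190.6, 205.9], [0.5642, -0.2506]), (8, [193.5, 212.0], [0.5931, -0.2416])]
```

```bash
python3 -m pendant '[[[0,0.01,0.3,0],[0,0.01,0.6,0],[0,0.01,0.85,0],[0,0.01,0.95,0],[0,0.01,1,0],[0,0.01,1,0]]]'|grep tcp
python3 -m pendant '[[[0,0,0.01,0],[0,0,0.02,0],[0,0,0.04,0],[0,0,0.04,0]]]'|egrep "tcp|force"
python3 -m pendant '[[[0,0,0,0],[0,0,0,0],[0,0,0,0],[0,0,0,0]]]' 0.6|grep tcp
python3 -m pendant '[[[0,0,-0.1,0],[0,0,-0.5,0],[0,0,-1,0],[0,0,-1,0]]]'|grep tcp
python3 -m pendant '[[[-0.5,0.2,0,0],[-0.85,0.27,0,0],[-0.85,0.27,0,0]]]' 1|grep tcp
python3 -m pendant '[[[-0.55,0.27,0,0],[-0.55,0.27,0,0],[-0.55,0.27,0,0]]]'|grep tcp
python3 -c "
from h import *
go(.355,-.309,.026,1)
b=save('top','t21');a=save('scene','s21')
cv2.imwrite('pics/c11.png',np.vstack([cv2.resize(a[170:270,80:320],(600,250)),cv2.resize(b[140:260,360:600],(600,300))])[:,:,::-1])"
```

```text
tcp_pos: [0.4928, -0.2547, 0.0382]
tcp_pos: [0.4922, -0.2551, 0.0342]
wrist_force: [-0.4, -0.3, -0.9]
gripper_force: 30.0
tcp_pos: [0.4924, -0.2551, 0.0341]
tcp_pos: [0.4971, -0.2568, 0.1421]
tcp_pos: [0.4032, -0.2836, 0.1344]
tcp_pos: [0.3524, -0.3121, 0.1346]
t 55.4 tcp [ 0.3524 -0.3121  0.1346] yaw 0.9 F [ 0.8  0.2 -0.2] w 0.013 gf 0.0 -> shift [ 0.025 -0.031  1.086] turn -0.0009
```

View pics/c11.png

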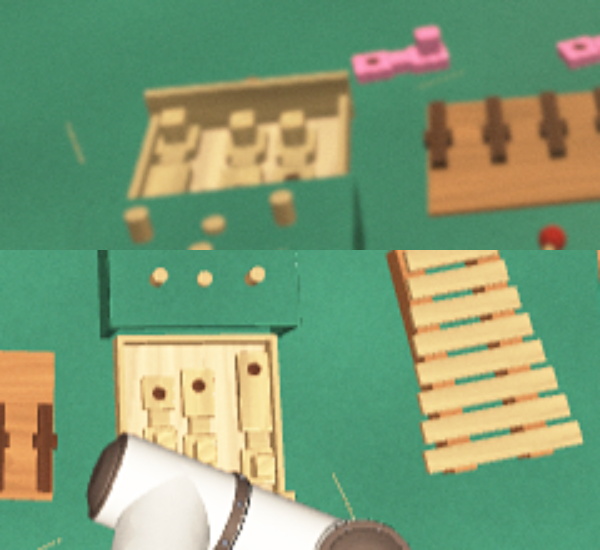

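Run:
```python
from h import *
for f in('t14','t21'):
    b=cv2.imread(f'pics/{f}.png')[:,:,::-1].copy(); h=cv2.cvtColor(b,cv2.COLOR_RGB2HSV)
    m=((h[180:196,436:470,2]<165)&(h[180:196,436:470,0]<20)).astype(np.uint8)
    n,l,s,c=cv2.connectedComponentsWithStats(m)
    print(f,[(int(s[i,4]),(c[i]+[436,180]).round(1).tolist(),ray('top',*(c[i]+[436,180]),.024).round(4).tolist()) for i in range(1,n) if s[i,4]>2])
    for v in(184,200): print(b[v,444:478,2].tolist())
```

```text
t14 [(33, [467.2, 187.4], [0.5926, -0.4, 0.024]), (10, [448.0, 186.5], [0.5954, -0.3381, 0.024]), (19, [455.0, 187.6], [0.5918, -0.3606, 0.024]), (18, [439.0, 193.7], [0.5718, -0.3082, 0.024])]
[191, 198, 195, 166, 61, 155, 130, 133, 136, 148, 149, 158, 157, 161, 163, 158, 154, 155, 190, 188, 188, 186, 63, 75, 92, 156, 155, 128, 118, 123, 119, 120, 121, 123]
[148, 159, 201, 199, 134, 44, 136, 139, 136, 143, 149, 156, 157, 158, 166, 168, 155, 164, 143, 189, 194, 184, 183, 67, 73, 88, 149, 148, 123, 116, 120, 120, 119, 120]
t21 [(3, [466.7, 180.3], [0.6159, -0.3993, 0.024]), (6, [454.0, 185.5], [0.5988, -0.3576, 0.024]), (20, [461.0, 187.1], [0.5936, -0.3803, 0.024]), (11, [468.0, 190.0], [0.5841, -0.4024, 0.024]), (6, [455.0, 192.5], [0.5758, -0.3601, 0.024]), (18, [439.0, 193.7], [0.5718, -0.3082, 0.024])]
[190, 193, 191, 195, 194, 186, 175, 192, 191, 189, 50, 126, 128, 134, 134, 150, 154, 138, 135, 163, 162, 161, 163, 102, 89, 156, 149, 128, 114, 119, 122, 120, 123, 124]
[149, 160, 201, 197, 198, 194, 190, 175, 176, 196, 158, 59, 160, 134, 142, 143, 148, 160, 158, 159, 163, 167, 162, 159, 76, 86, 150, 151, 122, 119, 123, 118, 117, 122]
```

Bar 170 was nudged 20 mm sideways (the disturbance); its width in pixels is unchanged, so it still lies flat inside the drawer. Now I'll push the drawer.

```bash
python3 -m pendant '[[[0,-0.03,0.4,0],[0,-0.03,0.8,0],[0,-0.03,1,0],[0,-0.03,1,0]]]'|grep tcp
python3 -m pendant '[[[0,0,0.08,0],[0,0,0.08,0],[0,0,0.08,0]]]'|egrep "tcp|wrist"
python3 -m pendant '[[[0.1,0,0,0],[0.2,0,0,0],[0.3,0,0,0],[0.4,0,0,0],[0.5,0,0,0],[0.6,0,0,0],[0.7,0,0,0],[0.8,0,0,0]]]'|egrep "tcp|wrist"
python3 -m pendant '[[[0.1,0,0,0],[0.2,0,0,0],[0.3,0,0,0],[0.4,0,0,0],[0.5,0,0,0],[0.6,0,0,0],[0.7,0,0,0],[0.8,0,0,0]]]'|egrep "tcp|wrist"
python3 -m pendant '[[[0.1,0,0,0],[0.2,0,0,0],[0.3,0,0,0],[0.4,0,0,0],[0.5,0,0,0],[0.6,0,0,0],[0.65,0,0,0],[0.65,0,0,0]]]'|egrep "tcp|wrist"
python3 -c "
from h import *
go(.62,-.305,.026,1)"
```

```text
tcp_pos: [0.3525, -0.3074, 0.0313]
tcp_pos: [0.3542, -0.3088, 0.0269]
wrist_force: [0.5, 0.5, 0.8]
tcp_pos: [0.4338, -0.307, 0.0258]
wrist_force: [-3.3, -0.5, 0.5]
tcp_pos: [0.514, -0.3058, 0.0259]
wrist_force: [-2.8, -1.2, -0.4]
tcp_pos: [0.5799, -0.3044, 0.0261]
wrist_force: [1.0, -0.9, 0.7]
t 58.5 tcp [ 0.5799 -0.3044  0.0261] yaw 1.05 F [ 1.  -0.9  0.7] w 0.007 gf 0.0 -> shift [0.4   0.013 0.002] turn 0.0005
```

```bash
python3 -m pendant '[[[0.05,0,0,0],[0.1,0,0,0],[0.15,0,0,0],[0.2,0,0,0],[0.25,0,0,0],[0.3,0,0,0]]]'|egrep "tcp|wrist"
python3 -m pendant '[[[0.02,0,0,0],[0.04,0,0,0],[0.06,0,0,0],[0.08,0,0,0]]]'|egrep "tcp|wrist"
python3 -m pendant '[[[0.02,0,0,0],[0.04,0,0,0],[0.04,0,0,0]]]'|egrep "tcp|wrist"
```

```text
tcp_pos: [0.6036, -0.3038, 0.0258]
wrist_force: [-17.6, -1.1, 11.8]
tcp_pos: [0.6037, -0.3038, 0.0258]
wrist_force: [-28.6, -0.8, 19.7]
tcp_pos: [0.6037, -0.3038, 0.0258]
wrist_force: [-32.6, 0.7, 22.9]
```

```bash
python3 -m pendant '[[[-0.3,0,0,0],[-0.8,0,0,0],[-0.8,0,0,0]]]'|egrep "tcp|wrist"
python3 -m pendant '[[[-0.8,0,-0.5,0],[-0.8,0,-1,0],[-0.8,0,-1,0],[-0.8,0,-1,0]]]'|egrep "tcp|wrist"
python3 - <<'E'
from h import *
b=save('top','t22'); h=cv2.cvtColor(b,cv2.COLOR_RGB2HSV)
print(b[165:200,440].tolist()); 
g=h[160:215,425:455]; m=((g[...,0]<14)&(g[...,1]>110)).astype(np.uint8); n,l,s,c=cv2.connectedComponentsWithStats(m)
for i in range(1,n):
    if s[i,4]>5: print(s[i],c[i]+[425,160], 'end',ray('top',c[i][0]+425,160+s[i,1]+s[i,3],.034).round(4))
t0=cv2.imread('pics/t0.png')[:,:,::-1].copy();g=cv2.cvtColor(t0,cv2.COLOR_RGB2HSV)[225:255,425:455]
m=((g[...,0]<14)&(g[...,1]>110)).astype(np.uint8); n,l,s,c=cv2.connectedComponentsWithStats(m)
for i in range(1,n):
    if s[i,4]>5: print('t0',s[i],c[i]+[425,225],'end',ray('top',c[i][0]+425,225+s[i,1]+s[i,3],.034).round(4))
E
```

```text
tcp_pos: [0.5326, -0.304, 0.0245]
wrist_force: [0.5, -0.1, 0.1]
tcp_pos: [0.4627, -0.3081, 0.1314]
wrist_force: [1.0, -0.5, 0.2]
[[74, 150, 117], [75, 151, 116], [74, 148, 116], [76, 154, 118], [75, 158, 122], [38, 92, 72], [116, 87, 55], [152, 112, 68], [215, 140, 77], [234, 152, 81], [214, 133, 72], [218, 137, 79], [223, 145, 86], [222, 146, 86], [175, 108, 61], [117, 85, 54], [79, 140, 106], [58, 135, 102], [168, 167, 153], [217, 202, 189], [232, 225, 211], [240, 234, 226], [246, 242, 234], [248, 245, 238], [251, 248, 242], [252, 250, 244], [253, 251, 246], [253, 252, 248], [254, 253, 250], [254, 253, 251], [254, 253, 251], [254, 254, 252], [254, 254, 252], [255, 254, 252], [255, 254, 253]]
[10 13  8  8 33] [438.15151515 177.60606061] end [ 0.6117 -0.304   0.034 ]
t0 [12 19 10  4 19] [441.42105263 245.52631579] end [ 0.3966 -0.3079  0.034 ]
```

Run:
```python
from h import *
b=cv2.imread('pics/t22.png')[:,:,::-1]; t0=cv2.imread('pics/t0.png')[:,:,::-1]
for u in(415,425,430,470): print(u,[(v,b[v,u].tolist()) for v in range(164,182)])
print([(v,t0[v,425].tolist()) for v in range(166,178)])
for v in(168,169,170,171,172): print(v,ray('top',425,v,.078)[:2].round(4),ray('top',425,v,.06)[:2].round(4))
save('scene','s22')
```

```text
415 [(164, [75, 151, 118]), (165, [73, 153, 118]), (166, [75, 151, 118]), (167, [71, 149, 114]), (168, [75, 155, 119]), (169, [72, 153, 119]), (170, [62, 131, 98]), (171, [126, 122, 79]), (172, [135, 106, 69]), (173, [126, 96, 60]), (174, [126, 92, 59]), (175, [135, 141, 117]), (176, [195, 189, 178]), (177, [226, 217, 204]), (178, [237, 231, 217]), (179, [243, 237, 230]), (180, [248, 244, 236]), (181, [250, 246, 240])]
425 [(164, [77, 157, 119]), (165, [72, 153, 117]), (166, [70, 145, 115]), (167, [75, 154, 118]), (168, [75, 155, 118]), (169, [75, 158, 127]), (170, [47, 113, 82]), (171, [170, 137, 84]), (172, [158, 120, 75]), (173, [124, 95, 61]), (174, [130, 94, 60]), (175, [94, 134, 103]), (176, [72, 155, 120]), (177, [70, 156, 117]), (178, [126, 155, 132]), (179, [197, 185, 174]), (180, [229, 219, 207]), (181, [236, 230, 221])]
430 [(164, [76, 155, 120]), (165, [72, 151, 115]), (166, [73, 149, 115]), (167, [78, 155, 119]), (168, [74, 154, 118]), (169, [79, 160, 126]), (170, [45, 108, 82]), (171, [131, 108, 70]), (172, [138, 103, 65]), (173, [130, 98, 61]), (174, [118, 104, 66]), (
[... 355 characters left out ...]
, [131, 95, 62]), (173, [83, 84, 60]), (174, [46, 102, 77]), (175, [69, 146, 112]), (176, [80, 166, 128]), (177, [75, 160, 123]), (178, [80, 158, 122]), (179, [76, 158, 121]), (180, [81, 162, 126]), (181, [81, 164, 125])]
[(166, [75, 152, 120]), (167, [76, 156, 121]), (168, [77, 156, 120]), (169, [77, 159, 122]), (170, [59, 117, 85]), (171, [68, 141, 103]), (172, [71, 154, 119]), (173, [61, 153, 120]), (174, [235, 205, 142]), (175, [252, 226, 158]), (176, [202, 163, 105]), (177, [155, 120, 77])]
168 [ 0.6452 -0.2523] [ 0.649  -0.2566]
169 [ 0.642  -0.2522] [ 0.6457 -0.2565]
170 [ 0.6388 -0.2521] [ 0.6425 -0.2564]
171 [ 0.6356 -0.252 ] [ 0.6393 -0.2563]
172 [ 0.6324 -0.252 ] [ 0.636  -0.2562]
```

The knob has only travelled about 0.217 m. The gripper body at z≈.096 may have met a .103 m peg, so I'll push again with the fingers higher on the knob.

```bash
python3 -m pendant '[[[0.3,-0.02,0.5,0],[0.7,-0.02,0.93,0],[0.9,-0.02,0.93,0],[0.9,-0.02,0.93,0]]]'|egrep "tcp|wrist"
python3 -m pendant '[[[0.2,0,0,0],[0.35,0,0,0],[0.4,0,0,0],[0.45,0,0,0],[0.48,0,0,0],[0.5,0,0,0],[0.5,0,0,0]]]'|egrep "tcp|wrist"
python3 -c "
from h import *
go(.6037,-.304,.038,1)"
python3 -m pendant '[[[0.02,0,0,0],[0.04,0,0,0],[0.06,0,0,0],[0.08,0,0,0],[0.08,0,0,0]]]'|egrep "tcp|wrist"
```

```text
tcp_pos: [0.5524, -0.3022, 0.0278]
wrist_force: [-1.1, 0.6, 0.1]
tcp_pos: [0.5999, -0.3022, 0.0331]
wrist_force: [-1.3, -0.2, 0.8]
t 61.8 tcp [ 0.5999 -0.3022  0.0331] yaw 1.01 F [-1.3 -0.2  0.8] w 0.004 gf 0.0 -> shift [ 0.037  0.019 -0.049] turn 0.0001
tcp_pos: [0.6036, -0.3021, 0.0329]
wrist_force: [-8.8, 0.3, 6.7]
```

```bash
python3 -m pendant '[[[-0.1,0,0,0],[-0.1,0,-0.05,0],[-0.1,0,-0.09,0],[-0.1,0,-0.09,0]]]'|egrep "tcp|wrist"
python3 -m pendant '[[[0.02,0,0,0],[0.04,0,0,0],[0.06,0,0,0],[0.08,0,0,0],[0.1,0,0,0],[0.12,0,0,0],[0.12,0,0,0]]]'|egrep "tcp|wrist"
```

```text
tcp_pos: [0.5996, -0.3024, 0.0433]
wrist_force: [-0.3, -0.2, 0.1]
tcp_pos: [0.6044, -0.3019, 0.0416]
wrist_force: [-10.9, 0.3, 7.6]
```

```bash
python3 -m pendant '[[[-0.3,0,0,0],[-0.8,0,0,0],[-0.8,0,0,0]]]'|egrep "tcp|wrist"
python3 -m pendant '[[[-0.9,0,-0.5,0],[-0.9,0,-1,0],[-0.9,0,-1,0],[-0.9,0,-1,0]]]'|egrep "tcp|wrist"
python3 - <<'E'
from h import *
b=save('top','t23'); a=save('scene','s23'); h=cv2.cvtColor(b,cv2.COLOR_RGB2HSV)
g=h[160:190,425:455]; m=((g[...,0]<14)&(g[...,1]>110)).astype(np.uint8); n,l,s,c=cv2.connectedComponentsWithStats(m)
for i in range(1,n):
    if s[i,4]>5: print(s[i],ray('top',c[i][0]+425,160+s[i,1]+s[i,3],.034).round(4))
# stand outline in both pictures: front face vs drawer front
for u in(404,410,425,470,476): 
    col=h[160:182,u]; print(u,''.join('g' if 60<x[0]<95 and x[2]>125 else 'd' if 60<x[0]<95 else 'b' for x in col))
a0=cv2.imread('pics/s0.png')[:,:,::-1]
# bystanders: scene change
d=cv2.absdiff(a,a0.copy()).max(2)>60; n,l,s,c=cv2.connectedComponentsWithStats(d.astype(np.uint8))
print([(s[i].tolist()) for i in range(1,n) if s[i,4]>25])
E
```

```text
tcp_pos: [0.5217, -0.3019, 0.04]
wrist_force: [0.3, 0.3, 0.6]
tcp_pos: [0.4413, -0.3063, 0.1473]
wrist_force: [-0.1, -0.7, -0.2]
[10 13  8  8 32] [ 0.6117 -0.3044  0.034 ]
404 gggggggggggdddbggggdbb
410 gggggggggggbbbbggggggb
425 ggggggggggdbbbbggggggg
470 ggggggggggbbbbdggggggg
476 ggggggggggddgggggggggg
[[188, 0, 60, 66, 2103], [466, 0, 27, 5, 117], [310, 19, 5, 23, 57], [125, 25, 18, 10, 106], [148, 32, 39, 19, 403], [465, 36, 36, 56, 662], [238, 42, 10, 35, 229], [126, 45, 24, 11, 68], [121, 50, 111, 112, 3378], [286, 63, 7, 13, 44], [269, 75, 10, 7, 31], [262, 77, 7, 8, 43], [254, 89, 8, 16, 44], [294, 94, 25, 20, 331], [317, 94, 9, 27, 145], [250, 101, 6, 19, 28], [264, 100, 27, 29, 573], [150, 147, 30, 33, 452], [328, 197, 10, 7, 60], [138, 198, 81, 13, 294], [306, 199, 10, 7, 62], [284, 201, 9, 7, 60], [131, 207, 89, 43, 2461], [286, 245, 15, 4, 40]]
```

The drawer front is flush with the stand face, it stopped at the same place on every push, and no bystander moved. Handing in.

```bash
python3 -c "
from h import *
print(r.finish_job())"
```

```text
the job is handed in; nothing more can be done
None
```

Bars 170, 130 and 110 (150 was absent) were each marked in that order and laid upright in the drawer, which I pushed to a hard stop flush with the stand. The knob travelled only about 0.217 m of the stated 0.235 m, so I take it the drawer did not start fully out. The job is handed in, but the hand-in gave no verdict.

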